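# Pull down the high-voltage bay hatch with the hook stick

### The job

Take the orange insulated hook stick from its cradle, slip its side pin through the brass eye on top of the hatch of the high-voltage unit, and with the pin in the eye lead the hatch gently down until it is fully open on its stop, sloping outwards. Pull it firmly onto the stop for a moment, with some 12 N along the stick, to set its interlock, then unhook the stick and lay it back in its cradle on both saddles. Only the stick may touch the unit and its hatch, never force or jerk the hatch, and leave the other things on the bench where they are.

Things in the scene. Friction and masses are not known exactly. Their poses are not given: they have to be found in the camera images.
- cabinet: White and black high-voltage supply unit, fixed, 240 deep (its x) x 300 wide (its y) x 300 mm high. Origin: centre of its underside on the bench. Its front, with the meters and the hatch, looks along its own -x (roughly world +y, to within some 15 degrees). The upper bay, above 160 mm, is closed by the hatch.
- hatch_hinge (a point): Middle of the hatch's hinge line, on the unit's front 160 mm above the bench; the hinge line runs along the unit's y.
- hatch (a joint): Hatch angle: 0 upright, closed; grows as its top swings out along the unit's -x and down; 1.047 (60 degrees) is the hard stop, with an interlock set by a pull of 8 N or more held 0.3 s; over 22 N is too much. Grey panel, 240 wide x 138 high x 6 mm, 0.4 to 0.85 kg, on a stiff friction hinge (0.75 N m, light damper): stays where it is left. Starts up to 0.12 ajar. Leading it takes 5 N at the eye upright, 1 to 4 N near the stop.
- eye (a point): Centre of the brass eye on the middle of the hatch's top edge, 152 mm from the hinge line, 312 mm up when closed; turns with the hatch, at the open stop it is 236 mm up. The hole (18 mm; bar 6, outside 30 mm) runs along the unit's y. The pin is thinner, so the hatch trails it by 5.5 mm, and the stick gives in the grip: following the eye's path alone stops short of the stop.
- stick: Orange square hook stick, loose, 0.22 to 0.35 kg. Origin on its axis at the black grip zone (70 mm long), near the centre of mass. Rod 20 x 20 mm from x = -140 to 90 mm, collar 28 mm square at x = 93, steel shank 10 mm thick on to x = 135 mm. There a pin 7 mm thick juts along the stick's +y out to y = 35 mm, with a red ball tip 10 mm thick. Its z is up as it lies.
- pin (a point): Middle of the free length of the pin, on the pin's axis: at x = 135, y = 18, z = 0 mm in the stick's frame.
- cradle: Wooden cradle, fixed, board 180 (its x) x 70 mm; origin: centre of the underside. Two saddles at x = -55 and 55 mm with flat floors 30 mm wide, 60 mm above the bench, between white cheeks flaring from 30 mm apart to 50 mm, tops 85 mm above the bench. The stick lies along its x, hook towards +x, origin within about 10 mm of the middle and 70 mm above the bench.
- multimeter: Bystander: yellow handheld meter lying flat, 150 x 75 x 44 mm, loose; it and the cradle may be in each other's place. Origin: centre of the underside.
- coil: Bystander: copper coil bobbin standing upright, diameter 60, height 50 mm, loose. Origin: centre of the underside.
Mind the look-alikes: they are no part of the job. Of the things that look like the cradle, take the one that is nearest to the robot's base at the start.

How it is judged:
By the outcome, as a careful person would: the job done as asked, in the order asked, and still so for the second after the job is handed in, with the robot touching nothing.
It also fails if it takes over 69 s, if anything falls off the work surface, if the arm or the gripper's body presses on something with over 40 N, if the wrist force passes 120 N, or if a joint passes its speed limit or range.

### The arm

A 6-joint arm with a two-finger parallel gripper is mounted at the origin on the work surface. World frame = base frame: x ahead of the robot, y to its left, z up, the work surface at z = 0. Lengths are in mm, angles in rad, forces in N, time in s.
With the tool pointing down it reaches from about 275 to 1000 mm from the base axis. Payload 8.4 kg.
Tool frame: the origin (TCP) lies at the very end of the fingers, on their centre line; the grasp point (between the pads) lies 19 mm behind it; z points along the fingers, y is the direction in which the jaws open and shut (so a half turn about z gives the same grasp; the last joint's range is limited). The gripper opens to 85 mm and grips with 20 to 120 N. Pads are 22 mm wide; open, the fingers measure 114 mm over their backs; the gripper's body (76 mm by 85 mm) begins 54 mm behind the grasp point. The pads swing forward as they close: fully open they stand 13 mm farther back than shut.
Start: joints at [-1.268, 0.353, 1.633, -0, 1.155, -0.002], TCP at [187.562, -596.195, 231.281] pointing down, gripper open.
Joint ranges: [-2.63, 2.63], [-0.92, 2.1], [0.06, 2.66], [-1.3, 4.44], [0, 2.69], [-3.02, 3.02]. Speed limits (rad/s): [2.22, 2.22, 2.79, 3.14, 3.14, 3.14].

### API

Orientations are given as [roll, pitch, yaw] about the fixed x, y, z axes, in that order (R = Rz(yaw) Ry(pitch) Rx(roll)).
In Python, from rig import r gives the robot as it stands.
- The arm moves only by the tool jog_arm, never from a script. Its argument "increments" is text: rows parted by semicolons, each of 7 numbers parted by spaces: the shift along the tool's x, y, z in cm, then the turn, a rotation vector about the tool's x, y, z in rad, then the opening, from -1 (shut) to 1 (fully open). A call has exactly 8 rows; each row shifts and turns the commanded pose from where the row before left it, along the tool's axes as they then stand; what a row does not reach is not made up. A row lasts 1/10 s, in which the tool goes at most 50 mm and 8.59 degrees, less where a joint would pass 70% of its speed; a pose out of reach is approached as far as the arm can. A call with a gripper value outside its range is refused whole. The fingers move at their own pace and stop on an object; "squeeze" is the grip in N (left out, the last holds). Time passes only in rows, so rows that do not move let the fingers close, or fill a call up. It gives the time, the measured TCP pose, the force and the opening at its end, in the units of the state.
- r.sense(): the state, without advancing time (a new reading comes with each control period).
- r.grab_frame(name): name is "scene" or "side" or "wrist"; returns the picture (420x560x3 uint8, red, green, blue); there is no depth.
- r.camera_info(name): a dict with "K" (3x3 intrinsics, pixels), "rvec" (rotation vector, rad) and "tvec" (3), from world to camera coordinates, as OpenCV has them. Camera axes: x right, y down, z forward; pixel columns grow to the right and rows downward; lengths in mm; the calibration is good to about 2 mm. A picture is of the moment at which its call begins: read the wrist's pose just before it. camera_info takes no time and is no camera call; for the wrist camera it gives the pose at the moment of the call.
- r.sign_off(): hands the job in, once; it reports no verdict.
The state is a dict: "clock": time; "qpos": joint angles; "qvel": joint speeds; "joint_efforts": joint torques, N m; "eef_pos": TCP position; "tcp_rot": TCP orientation; "contact_force": force on the tool from outside, world axes, zero at the start; "wrist_torque": the same for the moment, N m; "opening": opening from 0.0 (shut) to 1.0 (fully open).
Only numpy, scipy, OpenCV 4.12 (cv2) and the standard library are available. Lean on these libraries where they do the work, as an engineer would, in place of code of your own. Each camera call takes 0.05 s, during which the arm holds its last target.

## Working session

There is one attempt and no reset: what is moved stays moved. The work goes in short steps, Python scripts to look and compute and a tool call to move; the robot and the scene stay as the last step left them, time stands still between calls to the robot, and variables do not carry over. Pictures are saved under pics/ and viewed, and the job is handed in when it is done.

Besides the shell and the picture viewer there is one more tool, called after "Emit:" as name(argument=value, ...), one argument or row to a line, values as JSON. jog_arm: Moves the arm, as the interface text tells. Its arguments: {"type":"object","properties":{"increments":{"type":"string"},"squeeze":{"type":"number"}},"required":["increments"]}

```bash
ls; mkdir -p pics
cat > h.py <<'E'
import numpy as np, cv2, json
from rig import r
def cam(n):
    c=r.camera_info(n);K=np.array(c['K'],float);R=cv2.Rodrigues(np.array(c['rvec'],float))[0];t=np.array(c['tvec'],float).ravel()
    return K,R,t
def ray(c,u,v):
    K,R,t=c
    d=R.T@np.linalg.inv(K)@np.array([u,v,1.]);return -R.T@t,d/np.linalg.norm(d)
def onz(c,u,v,z):
    o,d=ray(c,u,v);return o+d*(z-o[2])/d[2]
def tri(*rs):
    A=np.zeros((3,3));b=np.zeros(3)
    for o,d in rs:
        P=np.eye(3)-np.outer(d,d);A+=P;b+=P@o
    x=np.linalg.solve(A,b);return x,[float(np.linalg.norm((np.eye(3)-np.outer(d,d))@(x-o))) for o,d in rs]
def proj(c,p):
    K,R,t=c;q=K@(R@np.array(p,float)+t);return q[:2]/q[2]
def save(n,im):cv2.imwrite('pics/'+n+'.png',cv2.cvtColor(im,cv2.COLOR_RGB2BGR))
E
python3 - <<'E'
from h import *
np.set_printoptions(precision=3,suppress=True)
for n in ['scene','side','wrist']:
    c=cam(n); im=r.grab_frame(n); save(n+'0',im); np.save(n+'0.npy',im)
    print(n,c[0].tolist(),(-c[1].T@c[2]),c[1][2])
    np.savez('cam_'+n+'0.npz',K=c[0],R=c[1],t=c[2])
print(r.sense())
E
```

```text
pics
scene [[403.6786965399682, 0.0, 286.0107241290751], [0.0, 403.6786965399682, 209.52437167639923], [0.0, 0.0, 1.0]] [1320.572  242.205  788.594] [-0.783 -0.125 -0.609]
side [[467.6054073204684, 0.0, 283.7532083162031], [0.0, 467.6054073204684, 210.96426739410006], [0.0, 0.0, 1.0]] [1388.916  -81.382 1219.807] [-0.62   0.138 -0.772]
wrist [[292.0132477411839, 0.0, 274.01589668427107], [0.0, 292.0132477411839, 210.56194388691637], [0.0, 0.0, 1.0]] [ 263.31  -571.734  373.04 ] [-0.297 -0.092 -0.95 ]
{'clock': 0.15, 'qpos': array([-1.268,  0.353,  1.634,  0.   ,  1.155, -0.002]), 'qvel': array([ 0.   ,  0.   , -0.002,  0.   , -0.   , -0.001]), 'joint_efforts': array([  0.   , -60.564, -34.234,  -0.   ,   0.006,   0.   ]), 'eef_pos': array([ 187.436, -595.821,  230.707]), 'tcp_rot': array([-3.14 , -0.   ,  0.305]), 'contact_force': array([-0.917, -0.265, -0.993]), 'wrist_torque': array([-0.002, -0.041, -0.079]), 'opening': 1.0008419694695916}
```

View pics/scene0.png

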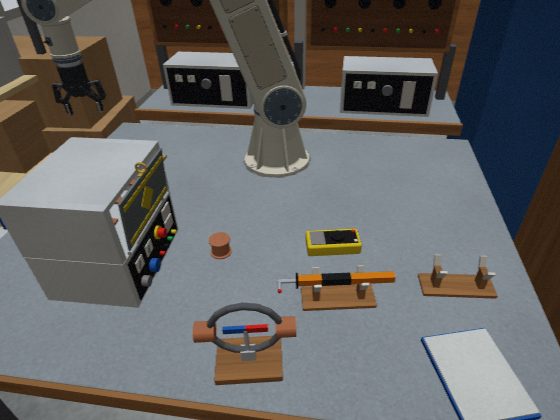

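View pics/side0.png

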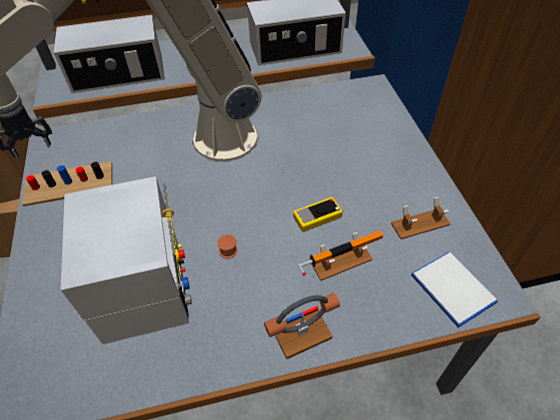

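View pics/wrist0.png

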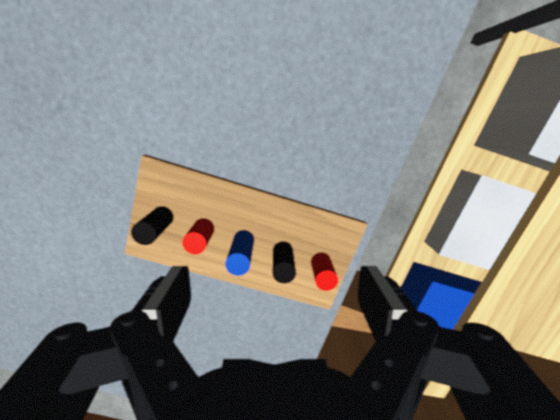

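The stick lies on the cradle at scene (338,290). An empty look-alike cradle stands at (457,283). I'll enlarge both and locate them.

Run:
```python
from h import *
a=np.load('scene0.npy');b=np.load('side0.npy')
save('cr1',cv2.resize(a[220:320,260:510],None,fx=3.2,fy=3.2,interpolation=cv2.INTER_CUBIC))
save('cr2',cv2.resize(b[190:290,280:460],None,fx=4.4,fy=4.4,interpolation=cv2.INTER_CUBIC))
save('cr3',cv2.resize(a[130:310,10:200],None,fx=3.2,fy=3.2,interpolation=cv2.INTER_CUBIC))
save('cr4',cv2.resize(b[170:350,50:240],None,fx=3.2,fy=3.2,interpolation=cv2.INTER_CUBIC))
c=cam('scene');s=cam('side')
for n,p in [('cr',(338,298)),('fake',(457,287)),('meter',(333,250)),('coil',(220,255))]: print(n,onz(c,*p,5).round())
```

```text
cr [653. 261.   5.]
fake [578. 556.   5.]
meter [482. 239.   5.]
coil [542. -72.   5.]
```

View pics/cr1.png

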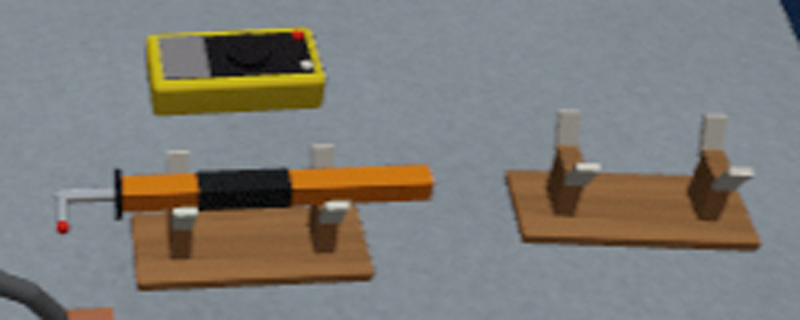

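View pics/cr2.png

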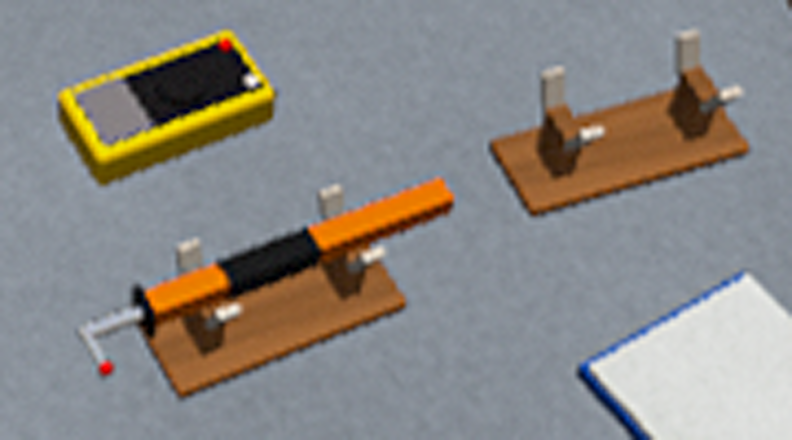

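View pics/cr3.png

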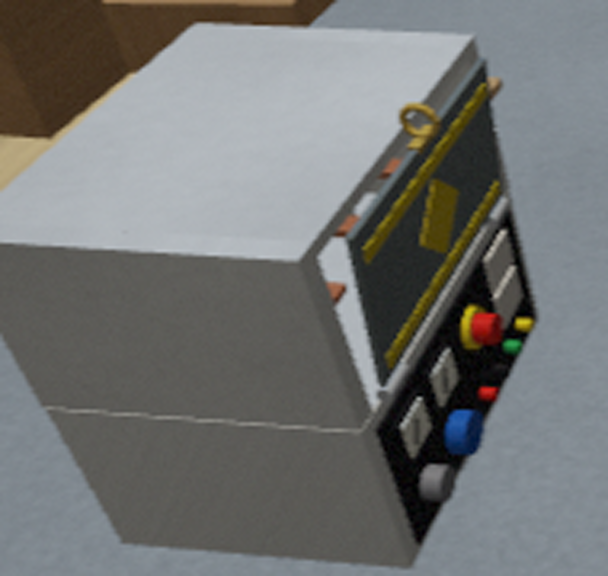

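View pics/cr4.png

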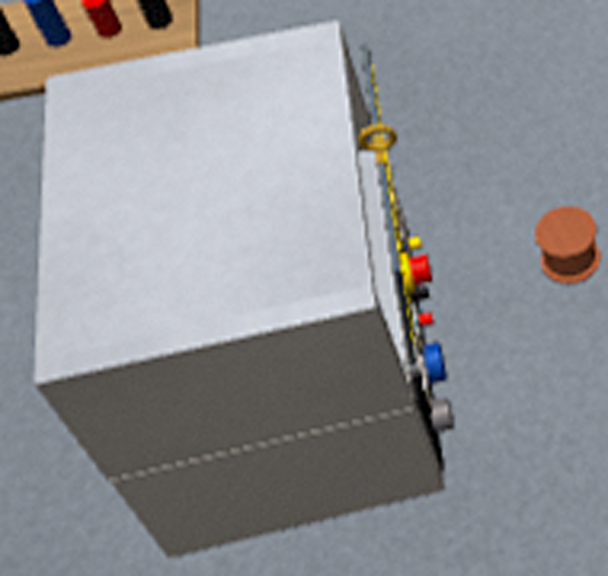

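Candidates: the cradle at scene (338,298) is about 703 mm from the base and holds the stick. The one at scene (457,287) is about 802 mm away and empty. The first is nearest and fits the description, and the crop confirms it. The hook faces -y (towards the unit), and the pin faces +x. Next I'll measure the stick and eye across the two views.

Run:
```python
from h import *
np.set_printoptions(precision=1,suppress=True)
a=np.load('scene0.npy');b=np.load('side0.npy');c=cam('scene');s=cam('side')
def comps(im,lo,hi,box,mn=4):
    h=cv2.cvtColor(im,cv2.COLOR_RGB2HSV);x0,y0,x1,y1=box
    m=cv2.inRange(h,np.array(lo),np.array(hi));M=np.zeros_like(m);M[y0:y1,x0:x1]=m[y0:y1,x0:x1]
    n,l,st,ce=cv2.connectedComponentsWithStats(M);return M,[(st[i].tolist(),ce[i].round(1).tolist()) for i in range(1,n) if st[i,4]>=mn]
for n,im,bx,be in [('scene',a,(265,260,410,300),(125,150,155,185)),('side',b,(290,220,395,285),(155,200,180,225))]:
    M,o=comps(im,(5,180,120),(16,255,255),bx,10);print(n,'orange',o)
    ys,xs=np.nonzero(M);print(cv2.boxPoints(cv2.minAreaRect(np.c_[xs,ys].astype(np.float32))).tolist())
    print('ball',[k for lo,hi in [((0,170,90),(4,255,255)),((174,170,90),(180,255,255))] for k in comps(im,lo,hi,bx,2)[1]])
    print('eye',comps(im,(15,100,80),(35,255,255),be,3)[1])
def T(p,q):return tri(ray(c,*p),ray(s,*q))
print('ball',T((279.4,290.9),(304.1,273.6)))
print('corner',T((279.4,280.9),(299.1,265)))
# eye ring centre: scene (419,120)/3.2+(10,130); side (378,138)/3.2+(50,170)
print('eye',T((10+419/3.2,130+120/3.2),(50+378/3.2,170+138/3.2)))
save('e1',cv2.resize(a[150:195,120:180],None,fx=12,fy=12,interpolation=cv2.INTER_CUBIC))
save('e2',cv2.resize(b[190:235,145:205],None,fx=12,fy=12,interpolation=cv2.INTER_CUBIC))
```

```text
scene orange [([350, 272, 45, 7, 200], [371.7, 274.9]), ([298, 274, 24, 7, 108], [309.6, 277.3])]
[[297.81024169921875, 274.6853942871094], [393.794921875, 271.2573547363281], [394.01275634765625, 277.3567199707031], [298.028076171875, 280.7847595214844]]
ball [([278, 289, 3, 4, 9], [279.1, 290.7])]
eye [([135, 162, 12, 15, 84], [140.7, 168.9]), ([141, 165, 14, 20, 37], [147.5, 174.3])]
side orange [([350, 231, 33, 16, 187], [366.1, 238.4]), ([313, 250, 19, 11, 91], [322.2, 255.1]), ([325, 272, 14, 6, 15], [331.1, 274.5])]
[[309.7696228027344, 257.0849914550781], [393.6919860839844, 221.27809143066406], [403.6592102050781, 244.63873291015625], [319.7368469238281, 280.44561767578125]]
ball [([303, 272, 3, 3, 6], [303.8, 273.2])]
eye [([167, 200, 2, 6, 6], [167.5, 202.5]), ([162, 207, 12, 18, 90], [167.7, 214.1])]
ball (array([711. , 125.3,  77.2]), [0.20437028221993847, 0.20437028221981202])
corner (array([676.6, 119.7,  72.5]), [0.1699979839214478, 0.16999798392148843])
eye (array([ 599.2, -202. ,  315.2]), [0.2755515012277824, 0.2755515012276468])
```

View pics/e1.png

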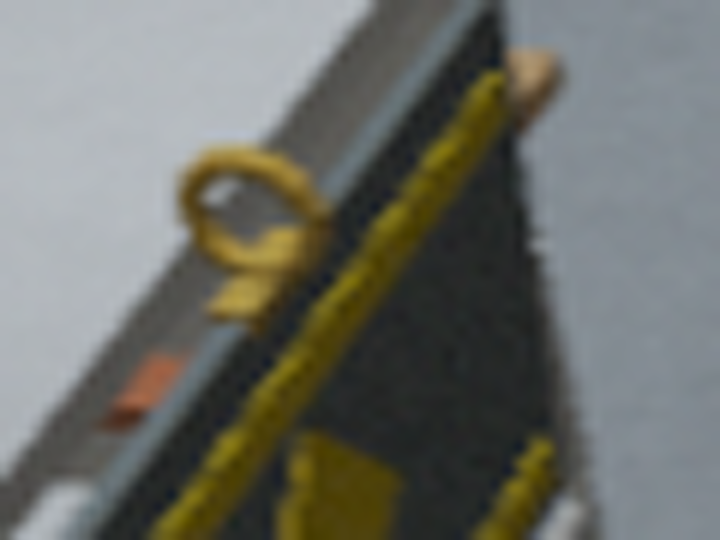

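View pics/e2.png

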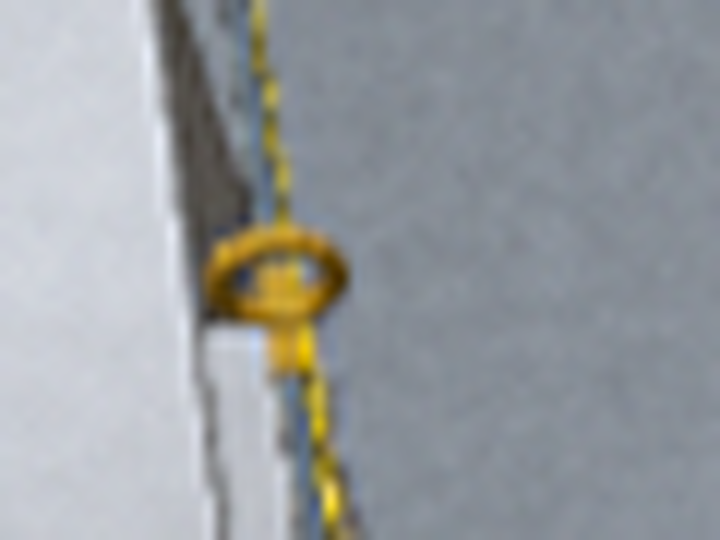

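Run:
```python
from h import *
np.set_printoptions(precision=1,suppress=True)
c=cam('scene');s=cam('side')
f=lambda x,k,o:(x+.5)/k-.5+o
A=lambda x,y:(f(x,3.2,10),f(y,3.2,130)); B=lambda x,y:(f(x,3.2,50),f(y,3.2,170))
for n,p,q in [('near front',(302,260),(376,305)),('far front',(475,37),(340,22)),('far back',(192,25),(46,80)),('near back',(-5,242),(38,383))]:
    print(n,tri(ray(c,*A(*p)),ray(s,*B(*q))), onz(c,*A(*p),300),onz(s,*B(*q),300))
print('eye',tri(ray(c,f(254,12,120),f(210,12,150)),ray(s,f(277,12,145),f(275,12,190))))
print('ball',tri(ray(c,279.1,290.7),ray(s,303.8,273.2)))
C=lambda x,y:(f(x,3.2,260),f(y,3.2,220)); D=lambda x,y:(f(x,4.4,280),f(y,4.4,190))
for n,p,q in [('corner',(62,195),(84,330)),('tail back top',(431,167),(440,180)),('blk1 back top',(197,173),(220,268)),('blk2 back top',(290,169),(305,232)),('blk1 front top',(200,188),(232,294)),('blk2 front top',(291,184),(320,256)),('collar ctr',(119,194),(146,308)),
 ('board TL',(507,171),(490,147)),('own board BR',(372,275),(405,300)),('own board BL',(137,284),(182,393)),('cheek back left top',(178,151),(189,241)),('cheek back right top',(322,145),(331,186)),('cheek frL top',(184,212),(227,312)),('chk frR',(335,208),(370,257))]:
    x,e=tri(ray(c,*C(*p)),ray(s,*D(*q))); print(n,x,round(e[0],1))
```

```text
near front (array([ 743.6, -218.6,  300.9]), [0.3955898928169364, 0.39558989281698986]) [ 742.  -219.5  300. ] [ 743.4 -218.9  300. ]
far front (array([ 449.4, -226.2,  301.1]), [0.07932401286141011, 0.07932401286144947]) [ 447.5 -227.3  300. ] [ 448.1 -226.3  300. ]
far back (array([ 458.9, -466. ,  303.1]), [0.3645002475313204, 0.36450024753123844]) [ 454.1 -470.4  300. ] [ 455.4 -467.2  300. ]
near back (array([ 723.6, -466.1,  270.8]), [6.976898284279561, 6.976898284279675]) [ 748.7 -427.2  300. ] [ 751.4 -455.9  300. ]
eye (array([ 597.2, -203.2,  315.4]), [0.034508514918857945, 0.03450851491883859])
ball (array([709.6, 124.7,  76.8]), [0.6213535366914074, 0.6213535366914883])
corner [675.2 118.8  72.3] 0.5
tail back top [619.3 388.1  79.2] 0.4
blk1 back top [660.9 216.   92.3] 1.0
blk2 back top [640.5 283.1  83.7] 1.7
blk1 front top [684.  217.9  98.6] 3.7
blk2 front top [670.1 282.7  98.2] 2.6
collar ctr [672.2 161.5  77.2] 1.3
board TL [560.6 458.8  22.4] 1.3
own board BR [668.6 352.6  11.8] 1.6
own board BL [707.6 179.   20.3] 0.8
cheek back left top [635.2 201.4  89.4] 1.2
cheek back right top [614.6 308.3  89.3] 1.6
cheek frL top [693.7 210.4  87.5] 0.4
chk frR [671.9 317.3  83.1] 0.4
```

```bash
cat >> h.py <<'E'
from scipy.spatial.transform import Rotation as Ro, Slerp
def pose(): 
    s=r.sense();return np.array(s['eef_pos']),Ro.from_euler('xyz',s['tcp_rot'])
def down(yaw,tilt=0.):  # tilt: hook end (-tool x) up by tilt
    return Ro.from_euler('xyz',[np.pi,0,yaw])*Ro.from_euler('y',tilt)
def plan(P,R,targets,g):
    """targets: list (pos,Rot,nrows); prints rows"""
    rows=[]
    for p2,R2,n in targets:
        sl=Slerp([0,1],Ro.concatenate([R,R2]));P0=P.copy();
        for i in range(1,n+1):
            T=P0+(np.array(p2)-P0)*i/n;Q=sl(i/n);
            d=(R.inv().apply(T-P)/10).round(2);w=(R.inv()*Q).as_rotvec().round(3)
            P=P+R.apply(d*10);R=R*Ro.from_rotvec(w)
            rows.append(' '.join(f'{v:g}' for v in list(d+0.)+list(w+0.)+[g]))
    for i in range(0,len(rows),8):print('; '.join(rows[i:i+8]))
    print('end',P.round(1),R.as_euler('xyz').round(3));return P,R
E
python3 - <<'E'
from h import *
P,R=pose()
plan(P,R,[((330,-100,330),down(.95),16),((655,245,240),down(1.757),16)],1)
E
```

```text
1.78 -2.69 -0.62 0 0 -0.04 1; 1.89 -2.62 -0.62 0 0 -0.041 1; 1.99 -2.53 -0.61 0 0 -0.04 1; 2.09 -2.46 -0.62 0 0 -0.04 1; 2.19 -2.37 -0.62 0 0 -0.041 1; 2.28 -2.27 -0.62 0 0 -0.04 1; 2.37 -2.19 -0.61 0 0 -0.04 1; 2.46 -2.09 -0.62 -0.001 0 -0.041 1
2.54 -1.98 -0.62 0 0 -0.04 1; 2.62 -1.88 -0.62 0 0 -0.04 1; 2.69 -1.78 -0.62 0 0 -0.041 1; 2.76 -1.66 -0.62 0 0 -0.04 1; 2.83 -1.55 -0.62 0 0 -0.04 1; 2.89 -1.44 -0.62 0 0 -0.041 1; 2.94 -1.32 -0.62 0 0 -0.04 1; 2.99 -1.2 -0.62 0 0 -0.04 1
2.94 0.4 0.56 0 0 -0.05 1; 2.91 0.54 0.57 0 0 -0.051 1; 2.88 0.69 0.56 0 0 -0.05 1; 2.84 0.84 0.56 0 0 -0.051 1; 2.8 0.98 0.57 0 0 -0.05 1; 2.74 1.11 0.56 0 0 -0.051 1; 2.68 1.26 0.57 0 0 -0.05 1; 2.62 1.39 0.56 0 0 -0.051 1
2.55 1.51 0.56 0 0 -0.05 1; 2.46 1.65 0.57 0 0 -0.051 1; 2.38 1.77 0.56 0 0 -0.05 1; 2.28 1.88 0.56 0 0 -0.05 1; 2.19 2 0.57 0 0 -0.051 1; 2.08 2.1 0.56 0 0 -0.05 1; 1.98 2.21 0.57 0 0 -0.051 1; 1.86 2.31 0.56 0 0 -0.05 1
end [655. 245. 240.] [ 3.141 -0.     1.757]
```

Emit:
jog_arm(
  increments="1.78 -2.69 -0.62 0 0 -0.04 1; 1.89 -2.62 -0.62 0 0 -0.041 1; 1.99 -2.53 -0.61 0 0 -0.04 1; 2.09 -2.46 -0.62 0 0 -0.04 1; 2.19 -2.37 -0.62 0 0 -0.041 1; 2.28 -2.27 -0.62 0 0 -0.04 1; 2.37 -2.19 -0.61 0 0 -0.04 1; 2.46 -2.09 -0.62 0 0 -0.041 1",
)

```text
clock: 0.95
eef_pos: [258.8, -346.8, 280.8]
tcp_rot: [-3.141, -0.0, 0.629]
contact_force: [-0.1, 0.1, 0.0]
opening: 1.003
```

Emit:
jog_arm(
  increments="2.54 -1.98 -0.62 0 0 -0.04 1; 2.62 -1.88 -0.62 0 0 -0.04 1; 2.69 -1.78 -0.62 0 0 -0.041 1; 2.76 -1.66 -0.62 0 0 -0.04 1; 2.83 -1.55 -0.62 0 0 -0.04 1; 2.89 -1.44 -0.62 0 0 -0.041 1; 2.94 -1.32 -0.62 0 0 -0.04 1; 2.99 -1.2 -0.62 0 0 -0.04 1",
)

```text
clock: 1.75
eef_pos: [330.0, -99.0, 330.6]
tcp_rot: [3.141, -0.0, 0.951]
contact_force: [-0.0, -0.1, 0.3]
opening: 1.001
```

Emit:
jog_arm(
  increments="2.94 0.4 0.56 0 0 -0.05 1; 2.91 0.54 0.57 0 0 -0.051 1; 2.88 0.69 0.56 0 0 -0.05 1; 2.84 0.84 0.56 0 0 -0.051 1; 2.8 0.98 0.57 0 0 -0.05 1; 2.74 1.11 0.56 0 0 -0.051 1; 2.68 1.26 0.57 0 0 -0.05 1; 2.62 1.39 0.56 0 0 -0.051 1",
)

```text
clock: 2.55
eef_pos: [493.2, 73.2, 284.7]
tcp_rot: [-3.141, 0.0, 1.356]
contact_force: [0.7, -0.9, -0.1]
opening: 1.001
```

Emit:
jog_arm(
  increments="2.55 1.51 0.56 0 0 -0.05 1; 2.46 1.65 0.57 0 0 -0.051 1; 2.38 1.77 0.56 0 0 -0.05 1; 2.28 1.88 0.56 0 0 -0.05 1; 2.19 2 0.57 0 0 -0.051 1; 2.08 2.1 0.56 0 0 -0.05 1; 1.98 2.21 0.57 0 0 -0.051 1; 1.86 2.31 0.56 0 0 -0.05 1",
)

```text
clock: 3.35
eef_pos: [655.7, 245.6, 239.4]
tcp_rot: [-3.141, 0.0, 1.759]
contact_force: [0.0, 0.6, -0.0]
opening: 1.005
```

Run:
```python
from h import *
c=cam('wrist');im=r.grab_frame('wrist');save('w1',im);np.save('w1.npy',im);np.savez('cw1.npz',K=c[0],R=c[1],t=c[2])
print(pose()[0])
```

```text
[657.78828693 248.53115526 238.12956061]
```

View pics/w1.png

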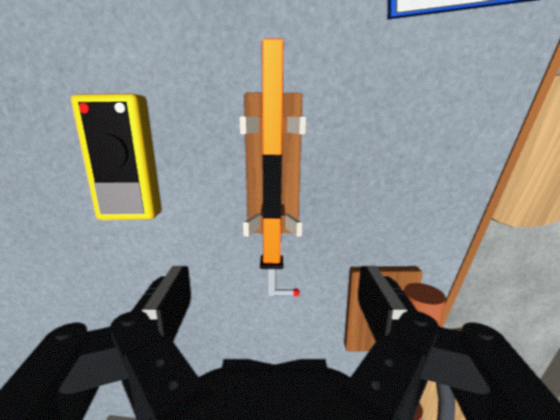

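The stick runs almost vertically at column 272, with the black grip zone at rows 155–217, the pin corner at (272,293) and the ball at (296,293). The cradle cheeks are at columns 243/303 and 248/298.

Run:
```python
from h import *
np.set_printoptions(precision=1,suppress=True)
im=np.load('w1.npy');z=np.load('cw1.npz');c=(z['K'],z['R'],z['t'])
h=cv2.cvtColor(im,cv2.COLOR_RGB2HSV)
m=cv2.inRange(h,(8,200,130),(20,255,255));
m[:,:255]=0;m[:,292:]=0;m[270:]=0
print([ (y,np.nonzero(m[y])[0][[0,-1]].tolist()) for y in range(36,265,8) if m[y].any()])
ys=np.nonzero(m.any(1))[0];print('rows',ys.min(),ys.max(),[ (ys[i],ys[i+1]) for i in range(len(ys)-1) if ys[i+1]-ys[i]>1])
# top-face centre points at z=80
pts=[]
for y in list(range(46,150,6))+list(range(222,258,6)):
    xs=np.nonzero(m[y])[0]
    if len(xs): pts.append(onz(c,(xs[0]+xs[-1])/2,y,80)[:2])
pts=np.array(pts,np.float32);l=cv2.fitLine(pts,cv2.DIST_L2,0,.01,.01).ravel();print('dir',l[:2],'ang',np.degrees(np.arctan2(l[0],-l[1])),pts[0],pts[-1])
for n,p,zz in [('tail',(272,39),80),('blk a',(272,155),80),('blk b',(272,217.5),80),('pin corner',(272,293),73.5),('ball',(296,293),75)]: print(n,onz(c,*p,zz))
w=np.linalg.norm(onz(c,262,60,80)-onz(c,283,60,80));print('width',w)
# cheeks tops z=85
for n,p in [('A-',(243,125)),('A+',(303,125)),('B-',(247,229)),('B+',(298,229))]:print(n,onz(c,*p,85))
# board corners
for n,p in [('TL',(247,93)),('TR',(302,93))]:print(n,onz(c,*p,15))
print(np.array(h[125,240:308,2]))
s=cam('side');sc=cam('scene')
print('ball3',tri(ray(sc,279.1,290.7),ray(s,303.8,273.2),ray(c,296,293)))
save('w1c',cv2.resize(im[30:310,220:330],None,fx=2.1,fy=2.1,interpolation=cv2.INTER_CUBIC))
```

```text
[(68, [281, 281]), (76, [281, 281]), (84, [280, 280]), (92, [281, 281]), (100, [262, 282]), (108, [262, 282]), (116, [262, 282]), (124, [263, 281]), (132, [262, 281]), (140, [263, 282]), (148, [262, 281]), (220, [263, 280]), (228, [263, 280]), (236, [264, 279]), (244, [264, 278]), (252, [264, 278]), (260, [263, 280])]
rows 40 263 [(np.int64(40), np.int64(47)), (np.int64(48), np.int64(50)), (np.int64(50), np.int64(53)), (np.int64(53), np.int64(56)), (np.int64(56), np.int64(58)), (np.int64(59), np.int64(61)), (np.int64(61), np.int64(65)), (np.int64(65), np.int64(68)), (np.int64(68), np.int64(70)), (np.int64(70), np.int64(72)), (np.int64(72), np.int64(75)), (np.int64(81), np.int64(83)), (np.int64(89), np.int64(92)), (np.int64(154), np.int64(218))]
dir [ 0.2 -1. ] ang 8.883076 [637.2 374.9] [664.9 177.8]
tail [626.1 388.6  80. ]
blk a [645.6 285.7  80. ]
blk b [658.2 219.   80. ]
pin corner [676.8 120.4  73.5]
ball [705.4 126.9  75. ]
width 19.535680841999454
A- [612.3 309.5  85. ]
A+ [669.8 320.5  85. ]
B- [633.6 202.5  85. ]
B+ [688.3 213.   85. ]
TL [604.7 342.3  15. ]
TR [667.8 354.4  15. ]
[225 239 242 242 239 218 171 141 146 143 144 139 138 144 143 144 143 148
 160 165 165 182 217 239 245 245 246 246 247 246 246 246 245 244 246 246
 246 246 246 244 242 228 201 176 167 168 166 165 167 167 167 169 168 169
 170 167 166 165 173 197 228 235 238 236 232 206 186 180]
ball3 (array([706.3, 124.9,  72.2]), [1.2022779953718286, 1.03212433517504, 0.3673806922047916])
```

View pics/w1c.png

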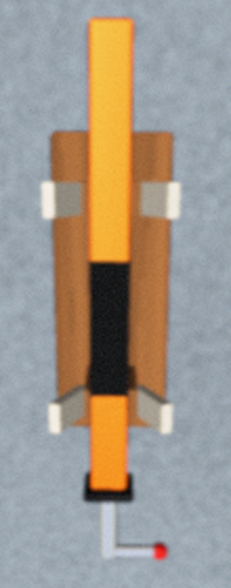

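Consistency checks on the measurements:
- **Stick:** the measured width is 19.5 mm and the black zone is 68 mm long. Its origin is about (652,252) and its yaw is 10.7°.
- **Cradle:** the saddles are 109 mm apart and centred at about (651,261).

These agree with the text, so I'm going down to grasp.

Run:
```python
from h import *
P,R=pose();print(P,R.as_euler('xyz'))
plan(P,R,[((652,252,120),down(1.758),5),((652,252,49),down(1.758),6)],1)
```

```text
[657.78828693 248.53115526 238.12956061] [ 3.14084967e+00 -1.27236105e-03  1.76283310e+00]
0.09 -0.1 2.36 0 0 0.001 1; 0.08 -0.1 2.37 0 -0.001 0.001 1; 0.09 -0.11 2.36 0 0 0.001 1; 0.09 -0.1 2.36 0.001 0 0.001 1; 0.09 -0.1 2.36 0 0 0.001 1; 0 0 1.18 0 0 0 1; 0 0 1.19 0 0 0 1; 0 0 1.18 0 0 0 1
0 0 1.19 0 0 0 1; 0 0 1.18 0 0 0 1; 0 0 1.18 0 0 0 1
end [652. 252.  49.] [-3.141 -0.     1.758]
```

Emit:
jog_arm(
  increments="0.2 -0.05 2 0 0 0 1; 0.2 -0.05 2 0 0 0 1; 0.2 -0.05 2 0 0 0 1; 0.15 0 2 0 0 0 1; 0 0 1.5 0 0 0 1; 0 0 1 0 0 0 1; 0 0 0.5 0 0 0 1; 0 0 0 0 0 0 1",
  squeeze=100,
)

```text
clock: 4.2
eef_pos: [652.1, 251.6, 129.7]
tcp_rot: [-3.141, 0.0, 1.757]
contact_force: [0.3, -0.1, 1.4]
opening: 1.0
```

Run:
```python
from h import *
c=cam('wrist');print(r.sense()['eef_pos'],r.sense()['tcp_rot']);im=r.grab_frame('wrist');save('w2',im);np.save('w2.npy',im);np.savez('cw2.npz',K=c[0],R=c[1],t=c[2])
print(r.sense()['eef_pos'])
```

```text
[652.12542765 251.60437223 129.70194122] [-3.14095618e+00  1.05555996e-04  1.75667410e+00]
[652.50048575 251.74435396 130.39890866]
```

View pics/w2.png

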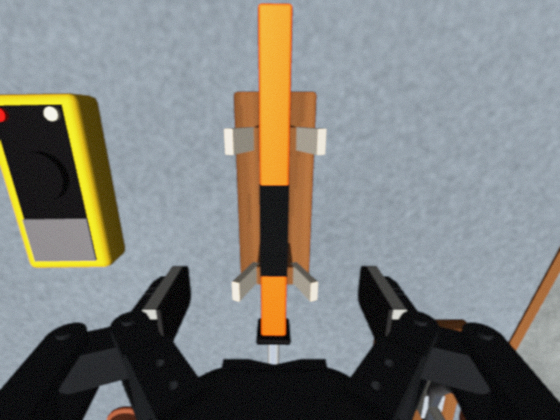

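Second wrist view, with the black zone at rows 185–275 and column 274. I'll triangulate its height against the first view.

Run:
```python
from h import *
np.set_printoptions(precision=1,suppress=True)
L=lambda f:(lambda z:(z['K'],z['R'],z['t']))(np.load(f))
a=L('cw1.npz');b=L('cw2.npz')
for n,p,q in [('blkA',(272,154.5),(274,185)),('blkB',(272,217.5),(274,275)),('tail',(272,39),(275,4.5)),('cheekA-',(243,125),(229.5,141)),('cheekA+',(303,125),(321,141)),('cheekB-',(247,229),(237,290)),('cheekB+',(298,229),(314,290))]:
    x,e=tri(ray(a,*p),ray(b,*q));print(n,x,e[0],onz(b,*q,80 if n[0]!='c' else 85))
```

```text
blkA [645.5 285.8  77.3] 0.07231667518677638 [645.3 286.4  80. ]
blkB [658.1 219.1  80.3] 0.08802709575770319 [658.1 218.9  80. ]
tail [626.2 388.9  78.6] 0.2173907608451223 [626.5 388.5  80. ]
cheekA- [611.5 309.1  76.7] 0.07585129311387012 [612.5 310.   85. ]
cheekA+ [671.  320.2  72. ] 0.1841701191715393 [668.7 320.7  85. ]
cheekB- [633.1 199.7  78.1] 0.3190896250672915 [632.9 204.3  85. ]
cheekB+ [689.8 211.3  79.6] 0.7150895669140667 [688.9 214.9  85. ]
```

The stick's top comes out at z≈79–80, as expected. Now descending and gripping.

Emit:
jog_arm(
  increments="0 0 1.5 0 0 0 1; 0 0 1.5 0 0 0 1; 0 0 1.5 0 0 0 1; 0 0 1.5 0 0 0 1; 0 0 1.2 0 0 0 1; 0 0 0.6 0 0 0 1; 0 0 0.3 0 0 0 1; 0 0 0 0 0 0 1",
)

```text
clock: 5.05
eef_pos: [652.3, 251.8, 48.8]
tcp_rot: [-3.141, 0.0, 1.757]
contact_force: [0.3, 0.2, -0.4]
opening: 1.002
```

Emit:
jog_arm(
  increments="0 0 0 0 0 0 -1; 0 0 0 0 0 0 -1; 0 0 0 0 0 0 -1; 0 0 0 0 0 0 -1; 0 0 0 0 0 0 -1; 0 0 0 0 0 0 -1; 0 0 0 0 0 0 -1; 0 0 0 0 0 0 -1",
  squeeze=100,
)

```text
clock: 5.85
eef_pos: [652.5, 251.9, 49.6]
tcp_rot: [3.141, -0.0, 1.757]
contact_force: [-1.2, -0.7, 4.8]
opening: 0.216
```

Emit:
jog_arm(
  increments="0 0 -0.5 0 0 0 -1; 0 0 -1 0 0 0 -1; 0 0 -1.5 0 0 0 -1; 0 0 -2 0 0 0 -1; 0 0 -2.5 0 0 0 -1; 0 0 -2.5 0 0 0 -1; 0 0 -2.5 0 0 0 -1; 0 0 -2.5 0 0 0 -1",
)

```text
clock: 6.65
eef_pos: [652.2, 251.7, 201.4]
tcp_rot: [3.141, -0.0, 1.757]
contact_force: [0.1, 0.5, -2.4]
opening: 0.219
```

```bash
cat >> h.py <<'E'
OFF=20.4
def stick_axes(R):
    M=R.as_matrix();return -M[:,0],M[:,1],-M[:,2]   # hook x, pin y, z up
def pin_of(P,R):
    x,y,z=stick_axes(R);return P+OFF*z+135*x+18*y
def tcp_for_pin(pin,R):
    x,y,z=stick_axes(R);return np.array(pin)-OFF*z-135*x-18*y
E
python3 - <<'E'
from h import *
np.set_printoptions(precision=2,suppress=True)
P,R=pose();print(P,R.as_euler('xyz'))
for t in (30,-30): print(stick_axes(down(1.596,np.radians(t))))
print('pin now',pin_of(P,R))
E
```

```text
[652.17 251.74 201.35] [ 3.14 -0.    1.76]
(array([ 0.02, -0.87, -0.5 ]), array([1.  , 0.03, 0.  ]), array([ 0.01, -0.5 ,  0.87]))
(array([ 0.02, -0.87,  0.5 ]), array([1.  , 0.03, 0.  ]), array([-0.01,  0.5 ,  0.87]))
pin now [694.81 122.39 221.75]
```

Run:
```python
from h import *
np.set_printoptions(precision=2,suppress=True)
P,R=pose();R=down(1.757);P=np.array([652.3,251.8,199.5])
Q=down(1.596,-np.radians(30));y=stick_axes(Q)[1]
T=tcp_for_pin(np.array([597.5,-203.5,313])-60*y,Q);print(T)
plan(P,R,[(T+[0,60,0],down(1.596,-np.radians(30)),13),(T,Q,3)],-1)
```

```text
[516.84 -98.79 227.83]
-2 -1.44 -0.22 0.003 -0.04 0.012 -1; -2.03 -1.41 -0.13 0.003 -0.04 0.012 -1; -2.05 -1.39 -0.05 0.004 -0.041 0.012 -1; -2.06 -1.37 0.04 0.003 -0.04 0.012 -1; -2.08 -1.34 0.13 0.003 -0.04 0.012 -1; -2.09 -1.31 0.22 0.004 -0.04 0.013 -1; -2.09 -1.29 0.31 0.003 -0.04 0.012 -1; -2.1 -1.26 0.39 0.003 -0.041 0.012 -1
-2.09 -1.23 0.48 0.003 -0.04 0.012 -1; -2.08 -1.21 0.57 0.003 -0.04 0.012 -1; -2.08 -1.18 0.66 0.004 -0.04 0.012 -1; -2.06 -1.15 0.74 0.003 -0.04 0.012 -1; -2.04 -1.13 0.83 0.003 -0.04 0.012 -1; -1.73 -0.05 1 0 0 0 -1; -1.73 -0.05 1 0 0 0 -1; -1.74 -0.05 1 0 0 0 -1
end [516.9 -98.8 227.8] [3.14 0.52 1.6 ]
```

Emit:
jog_arm(
  increments="-2 -1.44 -0.22 0.003 -0.04 0.012 -1; -2.03 -1.41 -0.13 0.003 -0.04 0.012 -1; -2.05 -1.39 -0.05 0.004 -0.041 0.012 -1; -2.06 -1.37 0.04 0.003 -0.04 0.012 -1; -2.08 -1.34 0.13 0.003 -0.04 0.012 -1; -2.09 -1.31 0.22 0.004 -0.04 0.013 -1; -2.09 -1.29 0.31 0.003 -0.04 0.012 -1; -2.1 -1.26 0.39 0.003 -0.041 0.012 -1",
)

```text
clock: 7.45
eef_pos: [568.5, 72.2, 217.9]
tcp_rot: [-3.133, 0.324, 1.659]
contact_force: [0.6, -0.4, -3.4]
opening: 0.218
```

Emit:
jog_arm(
  increments="-2.09 -1.23 0.48 0.003 -0.04 0.012 -1; -2.08 -1.21 0.57 0.003 -0.04 0.012 -1; -2.08 -1.18 0.66 0.004 -0.04 0.012 -1; -2.06 -1.15 0.74 0.003 -0.04 0.012 -1; -2.04 -1.13 0.83 0.003 -0.04 0.012 -1; 0 0 0 0 0 0 -1; 0 0 0 0 0 0 -1; 0 0 0 0 0 0 -1",
)

```text
clock: 8.25
eef_pos: [517.4, -38.2, 228.1]
tcp_rot: [3.14, 0.522, 1.595]
contact_force: [-0.1, -0.5, -3.1]
opening: 0.218
```

Run:
```python
from h import *
np.set_printoptions(precision=1,suppress=True)
P,R=pose();print(P,R.as_euler('xyz'),'pin',pin_of(P,R))
for n in ['scene','side','wrist']:
    im=r.grab_frame(n);save(n+'3',im);np.save(n+'3.npy',im)
a=np.load('scene3.npy');b=np.load('side3.npy')
save('e3',cv2.resize(a[130:250,110:270],None,fx=5,fy=5,interpolation=cv2.INTER_CUBIC))
save('e4',cv2.resize(b[150:270,120:280],None,fx=5,fy=5,interpolation=cv2.INTER_CUBIC))
c=cam('scene')
print('knob',onz(c,120+533/12,150+75/12,290), 'pred px',proj(c,pin_of(P,R)),proj(cam('side'),pin_of(P,R)))
```

```text
[517.4 -38.2 228.1] [3.1 0.5 1.6] pin [ 538.  -144.5  313.1]
knob [ 503.  -190.1  290. ] pred px [175.2 156.3] [188.7 191.7]
```

View pics/e3.png

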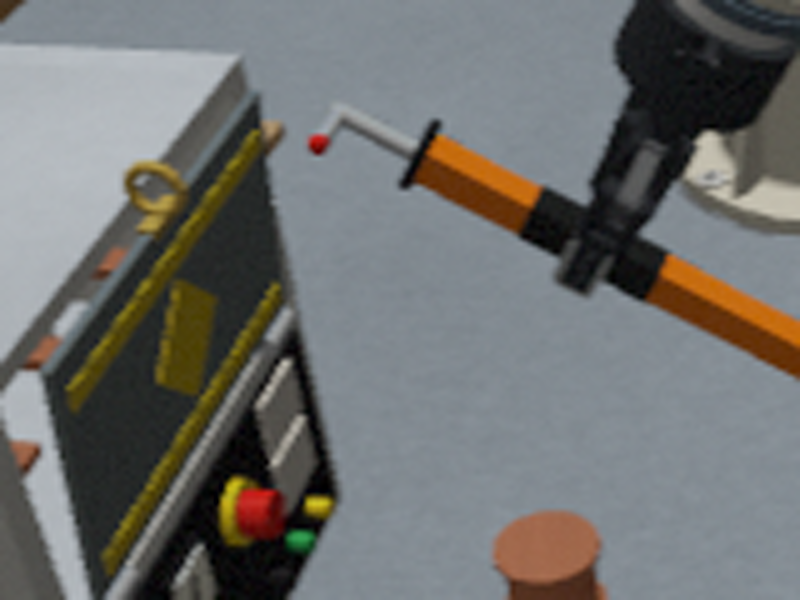

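View pics/e4.png

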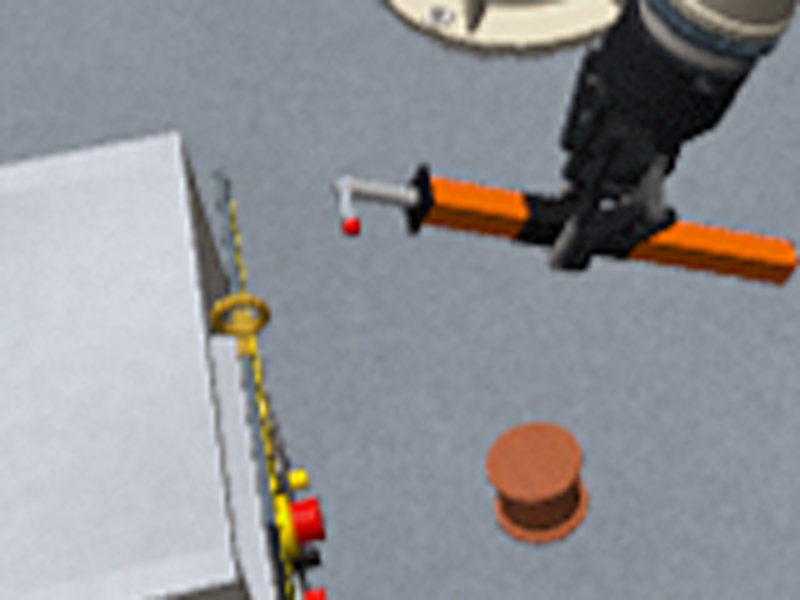

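View pics/wrist3.png

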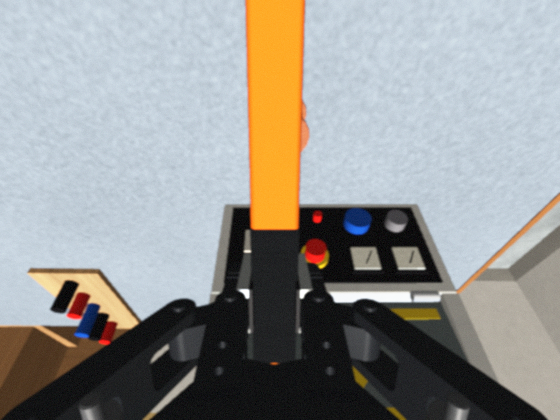

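The stick is held cleanly with its tail down 30°. Ball at scene e3 (318,144) and side e4 (351,226); eye at e3 (155,188) and e4 (240,315). Measuring both in the same views.

Run:
```python
from h import *
np.set_printoptions(precision=1,suppress=True)
c=cam('scene');s=cam('side');P,R=pose();x,y,z=stick_axes(R)
f=lambda v,o:(v+.5)/5-.5+o
A=lambda p:(f(p[0],110),f(p[1],130));B=lambda p:(f(p[0],120),f(p[1],150))
O=P+OFF*z
for n,p,q,e in [('ball',(318,144),(351,226),O+135*x+35*y),('corner',(341,106),(345,186),O+135*x),('eye',(155.5,187.5),(240,314),None),('collar',(421,155),(419,200),O+93*x)]:
    X,er=tri(ray(c,*A(p)),ray(s,*B(q)));print(n,X,er[0],e)
for n,im,k in [('scene','scene3.npy',A),('side','side3.npy',B)]:
    h=cv2.cvtColor(np.load(im),cv2.COLOR_RGB2HSV);m=cv2.inRange(h,(0,150,80),(6,255,255))|cv2.inRange(h,(174,150,80),(180,255,255))
    n_,l,st,ce=cv2.connectedComponentsWithStats(m);print(n,[(st[i,4],ce[i].round(2)) for i in range(1,n_) if 3<st[i,4]<60 and abs(ce[i][1]-(159 if n=='scene' else 195))<6])
    be=(132,160,150,178) if n=='scene' else (160,207,176,220)
    m=cv2.inRange(h,(14,110,90),(30,255,255));M=np.zeros_like(m);M[be[1]:be[3],be[0]:be[2]]=m[be[1]:be[3],be[0]:be[2]]
    cn=np.argwhere(M>0)[:,::-1]
    print('eye bbox',cn.min(0),cn.max(0))
    for row in h[be[1]:be[3],be[0]:be[2]]: print(' '.join('#' if 14<=q[0]<=30 and q[1]>110 else '.' for q in row))
print('dir fit: ')
```

```text
ball [ 553.  -142.8  316.5] 0.38390498608457585 [ 554.8 -144.1  312.7]
corner [ 526.5 -141.7  320.6] 1.0744521899550026 [ 519.9 -145.   312.7]
eye [ 596.9 -203.3  315.2] 0.14738591434224171 None
collar [ 523.3 -106.7  295.3] 0.029472861023461503 [ 518.9 -108.7  291.7]
scene [(np.int32(11), array([173.2, 158.2]))]
eye bbox [135 163] [149 177]
. . . . . . . . . . . . . . . . . .
. . . . . . . . . . . . . . . . . .
. . . . . . . . . . . . . . . . . .
. . . . . # # # # # # # . . . . . .
. . . . # # . . # # # # # . . . . .
. . . . # . . . . . # # # # . . . .
. . . # . . . . . . . . # # . . . .
. . . . # . . . . . . . # # # . . .
. . . . # # . . . . . . . # # . . .
. . . . # # # . . . # # # # # # . .
. . . . # # # # . # # # # # # . . .
. . . . . # # # # # # # # # # . . #
. . . . . . . # # # # # # # . . . #
. . . . . . . # # # # # # . . . # #
. . . . . . . # # # # # . . . # # #
. . . . . . # # # # # # . . # # # #
. . . . . . # # # # # . . . # # # #
. . . . . . . . . # . . . # # # # #
side [(np.int32(9), array([190., 195.])), (np.int32(6), array([330.8, 200.2]))]
eye bbox [162 207] [172 219]
. . . . . . . . # . . . . . . .
. . . . . . . . # . . . . . . .
. . . . . # # # # # # . . . . .
. . . # # # # # # # # # # . . .
. . . # # # # . . # . # # . . .
. . # # # . # # # # . . # # . .
. . # # . . # # # # . . # # . .
. . # # # . # # # # # # # . . .
. . # # # # # # # # # # . . . .
. . . . # # # # # # # . . . . .
. . . . . . . # # # # . . . . .
. . . . . . . . # # # . . . . .
. . . . . . . . # # # . . . . .
dir fit:
```

```bash
cat >> h.py <<'E'
def wmove(R,segs,g=-1):
    for v,n in segs:
        d=(R.inv().apply(np.array(v,float))/10/n); print(n,'x',d.round(3))
E
python3 - <<'E'
from h import *
P,R=pose();R=down(1.595,-.5222)
wmove(R,[((0,-61.6,-1.3),5),((24,0.6,0),2)])
E
```

```text
5 x [-1.055 -0.03   0.637]
2 x [ 1.0e-03  1.2e+00 -0.0e+00]
```

Emit:
jog_arm(
  increments="-0.5 0 0.3 0 0 0 -1; -1.1 -0.03 0.65 0 0 0 -1; -1.3 -0.04 0.8 0 0 0 -1; -1.3 -0.04 0.8 0 0 0 -1; -1.07 -0.04 0.63 0 0 0 -1; 0 1.2 0 0 0 0 -1; 0 1.2 0 0 0 0 -1; 0 0 0 0 0 0 -1",
)

```text
clock: 9.2
eef_pos: [543.0, -99.5, 226.4]
tcp_rot: [3.139, 0.523, 1.595]
contact_force: [0.6, 0.8, -2.5]
opening: 0.216
```

```bash
cat >> h.py <<'E'
def look(tag,a=(130,110),b=(150,120),sz=(120,160),k=5):
    i=r.grab_frame('scene');np.save('scene%s.npy'%tag,i);j=r.grab_frame('side');np.save('side%s.npy'%tag,j)
    i=cv2.resize(i[a[0]:a[0]+sz[0],a[1]:a[1]+sz[1]],None,fx=k,fy=k,interpolation=cv2.INTER_CUBIC)
    j=cv2.resize(j[b[0]:b[0]+sz[0],b[1]:b[1]+sz[1]],None,fx=k,fy=k,interpolation=cv2.INTER_CUBIC)
    save('L'+tag,np.hstack([i,j]))
E
python3 - <<'E'
from h import *
print(r.sense()['eef_pos'],r.sense()['contact_force'])
look('4',(145,120),(185,145),(50,50),8)
P,R=pose();print(P,pin_of(P,R))
E
```

```text
[543.04849974 -99.52736975 226.41245879] [ 0.63864214  0.84494034 -2.45237533]
[541.14546101 -99.36511112 225.93088053] [ 561.88755589 -205.63676574  311.02647926]
```

View pics/L4.png

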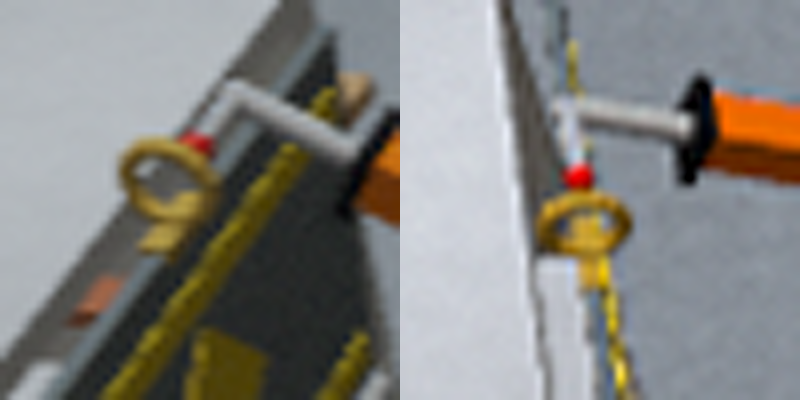

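Run:
```python
from h import *
np.set_printoptions(precision=1,suppress=True)
P,R=pose();print(P,pin_of(P,R))
c=cam('scene');s=cam('side')
b=np.array([576.9,-203.9,314.4]);e=np.array([596.9,-203.3,315.2]);y=np.array([1,.025,0])
for n,X in [('ball',b),('eye',e),('ball@eye',b+20*y),('ball final',b+37*y)]:
    u=(proj(c,X)-[120,145]+.5)*8-.5;v=(proj(s,X)-[145,185]+.5)*8-.5;print(n,u,v+[400,0])
```

```text
[541.1 -99.4 225.9] [ 561.9 -205.6  311. ]
ball [198.  145.7] [577.9 177.6]
eye [169.6 179.8] [584.2 223. ]
ball@eye [169.9 182.2] [584.4 224.7]
ball final [145.3 214.3] [590.1 265.6]
```

Emit:
jog_arm(
  increments="-0.04 0 -0.06 0 0 0 -1; 0 0.4 0 0 0 0 -1; 0 0.5 0 0 0 0 -1; 0 0.5 0 0 0 0 -1; 0 0.5 0 0 0 0 -1; 0 0.4 0 0 0 0 -1; 0 0 0 0 0 0 -1; 0 0 0 0 0 0 -1",
)

```text
clock: 10.1
eef_pos: [563.7, -99.2, 226.8]
tcp_rot: [-3.141, 0.523, 1.596]
contact_force: [-0.5, -0.9, -3.3]
opening: 0.217
```

Run:
```python
from h import *
np.set_printoptions(precision=1,suppress=True)
look('5',(145,120),(185,145),(50,50),8)
P,R=pose();print(P,pin_of(P,R),r.sense()['contact_force'],r.sense()['wrist_torque'])
```

```text
[563.5 -99.2 226.8] [ 584.2 -205.5  311.9] [-0.7  0.1 -2.6] [ 0.5  0.  -0. ]
```

View pics/L5.png

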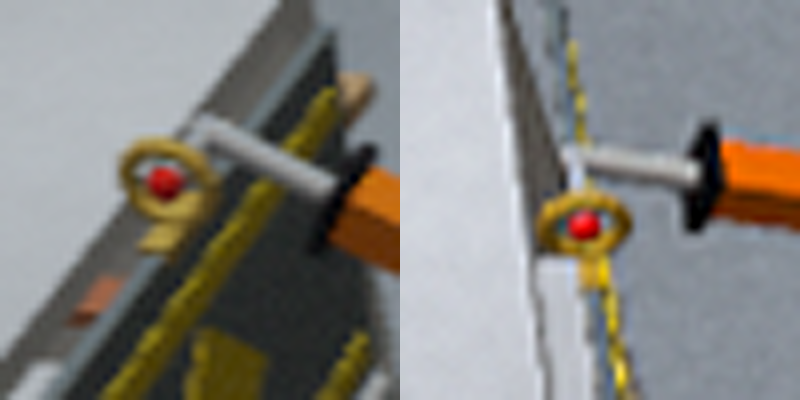

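The ball is centred in the ring in both views. Pushing it through by 16 mm.

Emit:
jog_arm(
  increments="0 0.4 0 0 0 0 -1; 0 0.4 0 0 0 0 -1; 0 0.4 0 0 0 0 -1; 0 0.4 0 0 0 0 -1; 0 0 0 0 0 0 -1; 0 0 0 0 0 0 -1; 0 0 0 0 0 0 -1; 0 0 0 0 0 0 -1",
)

```text
clock: 11.0
eef_pos: [579.6, -98.8, 226.9]
tcp_rot: [-3.141, 0.523, 1.596]
contact_force: [0.6, 0.0, -2.1]
opening: 0.218
```

Run:
```python
from h import *
np.set_printoptions(precision=1,suppress=True)
look('6',(145,120),(185,145),(50,50),8)
P,R=pose();print(P,R.as_euler('xyz'),pin_of(P,R),r.sense()['contact_force'],r.sense()['wrist_torque'])
```

```text
[579.7 -98.8 226.9] [-3.1  0.5  1.6] [ 600.4 -205.   312.1] [-0.4  0.6 -2.3] [0.4 0.  0. ]
```

View pics/L6.png

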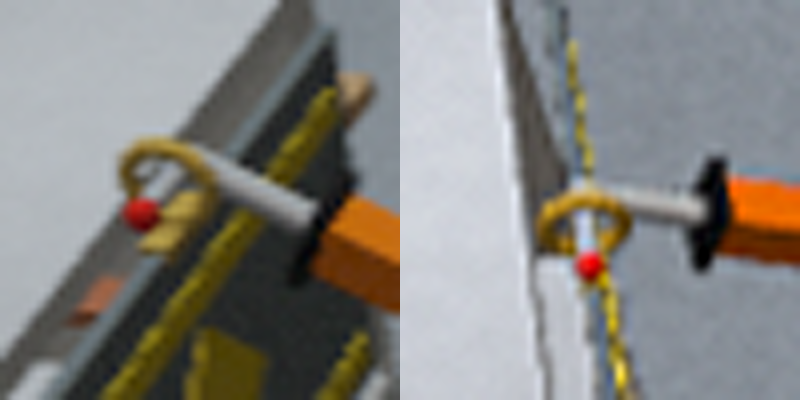

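The pin is through the eye: the ball is on the near side and the shank on the far side. Now computing the arc.

Run:
```python
import numpy as np
th0=.115;n=48
def D(t,l):return np.array([152*(np.sin(t)-np.sin(th0))+l*np.cos(t),152*(np.cos(t)-np.cos(th0))-l*np.sin(t)])
prev=np.zeros(2);cur=np.zeros(2);rows=[]
# slack first: 8 rows, then ramp
ths=[th0]*6; 
v=np.r_[np.linspace(.004,.022,6),np.full(36,.022)];v=v[np.cumsum(v)<1.047-th0]
ths+=list(th0+np.cumsum(v));ls=[min(5.5,(i+1)*.9) for i in range(len(ths))]
acc=np.zeros(2)
for i,(t,l) in enumerate(zip(ths,ls)):
    d=D(t,l)-acc; tx=(.866*d[0]-.5*d[1])/10;tz=(-.5*d[0]-.866*d[1])/10
    tx,tz=round(tx,2),round(tz,2); rows.append(f'{tx:g} 0 {tz:g} 0 0 0 -1')
    do=(.866*tx-.5*tz)*10;dz=(-.5*tx-.866*tz)*10;acc+=[do,dz]
for i in range(0,len(rows),8):print('; '.join(rows[i:i+8]),' th',round(ths[min(i+7,len(ths)-1)],2))
print(acc)
```

```text
0.08 0 -0.04 0 0 0 -1; 0.09 0 -0.03 0 0 0 -1; 0.08 0 -0.04 0 0 0 -1; 0.08 0 -0.03 0 0 0 -1; 0.08 0 -0.04 0 0 0 -1; 0.09 0 -0.03 0 0 0 -1; 0.06 0 -0.03 0 0 0 -1; 0.11 0 -0.04 0 0 0 -1  th 0.13
0.16 0 -0.06 0 0 0 -1; 0.21 0 -0.08 0 0 0 -1; 0.27 0 -0.09 0 0 0 -1; 0.32 0 -0.1 0 0 0 -1; 0.32 0 -0.09 0 0 0 -1; 0.32 0 -0.09 0 0 0 -1; 0.33 0 -0.08 0 0 0 -1; 0.32 0 -0.07 0 0 0 -1  th 0.28
0.33 0 -0.06 0 0 0 -1; 0.33 0 -0.06 0 0 0 -1; 0.33 0 -0.05 0 0 0 -1; 0.33 0 -0.04 0 0 0 -1; 0.33 0 -0.04 0 0 0 -1; 0.34 0 -0.03 0 0 0 -1; 0.33 0 -0.02 0 0 0 -1; 0.34 0 -0.01 0 0 0 -1  th 0.46
0.33 0 -0.01 0 0 0 -1; 0.34 0 0 0 0 0 -1; 0.33 0 0.01 0 0 0 -1; 0.33 0 0.01 0 0 0 -1; 0.34 0 0.03 0 0 0 -1; 0.33 0 0.03 0 0 0 -1; 0.33 0 0.03 0 0 0 -1; 0.34 0 0.05 0 0 0 -1  th 0.63
0.33 0 0.05 0 0 0 -1; 0.33 0 0.06 0 0 0 -1; 0.32 0 0.07 0 0 0 -1; 0.33 0 0.07 0 0 0 -1; 0.32 0 0.08 0 0 0 -1; 0.33 0 0.09 0 0 0 -1; 0.32 0 0.1 0 0 0 -1; 0.32 0 0.1 0 0 0 -1  th 0.81
0.31 0 0.11 0 0 0 -1; 0.32 0 0.11 0 0 0 -1; 0.31 0 0.13 0 0 0 -1; 0.31 0 0.13 0 0 0 -1; 0.3 0 0.13 0 0 0 -1; 0.3 0 0.15 0 0 0 -1; 0.3 0 0.15 0 0 0 -1; 0.3 0 0.15 0 0 0 -1  th 0.99
[112.278  -71.5228]
```

Emit:
jog_arm(
  increments="0.08 0 -0.04 0 0 0 -1; 0.09 0 -0.03 0 0 0 -1; 0.08 0 -0.04 0 0 0 -1; 0.08 0 -0.03 0 0 0 -1; 0.08 0 -0.04 0 0 0 -1; 0.09 0 -0.03 0 0 0 -1; 0.06 0 -0.03 0 0 0 -1; 0.11 0 -0.04 0 0 0 -1",
)

```text
clock: 11.9
eef_pos: [579.6, -92.1, 226.3]
tcp_rot: [3.142, 0.524, 1.596]
contact_force: [-0.4, -4.4, -1.6]
opening: 0.217
```

Emit:
jog_arm(
  increments="0.16 0 -0.06 0 0 0 -1; 0.21 0 -0.08 0 0 0 -1; 0.27 0 -0.09 0 0 0 -1; 0.32 0 -0.1 0 0 0 -1; 0.32 0 -0.09 0 0 0 -1; 0.32 0 -0.09 0 0 0 -1; 0.33 0 -0.08 0 0 0 -1; 0.32 0 -0.07 0 0 0 -1",
)

```text
clock: 12.7
eef_pos: [579.0, -68.4, 220.4]
tcp_rot: [-3.142, 0.523, 1.596]
contact_force: [0.2, -3.6, -1.2]
opening: 0.216
```

Run:
```python
from h import *
np.set_printoptions(precision=1,suppress=True)
look('7',(140,120),(180,145),(80,80),5)
P,R=pose();s=r.sense();print(P,R.as_euler('xyz'),pin_of(P,R),s['contact_force'],s['wrist_torque'])
```

```text
[578.9 -68.2 220.2] [-3.1  0.5  1.6] [ 599.7 -174.4  305.2] [-0.8 -2.3 -2.4] [ 0.1 -0.   0. ]
```

View pics/L7.png

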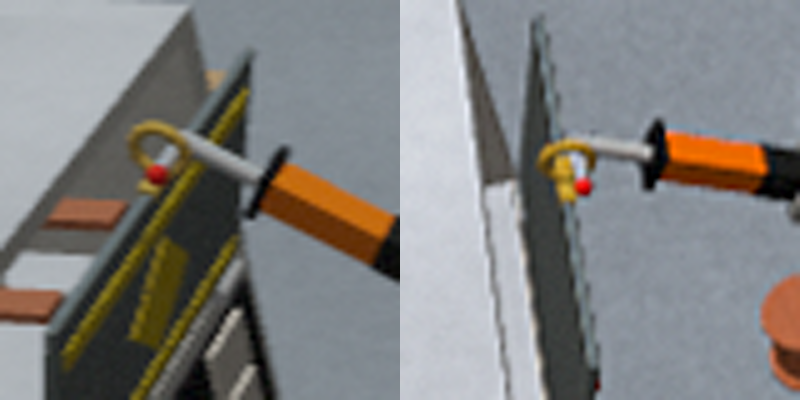

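The hatch follows with about 4 N of pull. Continuing the arc.

Emit:
jog_arm(
  increments="0.2 0 -0.04 0 0 0 -1; 0.33 0 -0.06 0 0 0 -1; 0.33 0 -0.05 0 0 0 -1; 0.33 0 -0.04 0 0 0 -1; 0.33 0 -0.04 0 0 0 -1; 0.34 0 -0.03 0 0 0 -1; 0.33 0 -0.02 0 0 0 -1; 0.34 0 -0.01 0 0 0 -1",
)

```text
clock: 13.6
eef_pos: [578.4, -45.2, 210.2]
tcp_rot: [-3.142, 0.523, 1.596]
contact_force: [1.1, -3.8, -0.9]
opening: 0.221
```

Emit:
jog_arm(
  increments="0.33 0 -0.01 0 0 0 -1; 0.34 0 0 0 0 0 -1; 0.33 0 0.01 0 0 0 -1; 0.33 0 0.01 0 0 0 -1; 0.34 0 0.03 0 0 0 -1; 0.33 0 0.03 0 0 0 -1; 0.33 0 0.03 0 0 0 -1; 0.34 0 0.05 0 0 0 -1",
)

```text
clock: 14.4
eef_pos: [577.8, -22.8, 195.5]
tcp_rot: [-3.142, 0.523, 1.596]
contact_force: [-0.5, -3.4, -0.6]
opening: 0.221
```

Emit:
jog_arm(
  increments="0.33 0 0.05 0 0 0 -1; 0.33 0 0.06 0 0 0 -1; 0.32 0 0.07 0 0 0 -1; 0.33 0 0.07 0 0 0 -1; 0.32 0 0.08 0 0 0 -1; 0.33 0 0.09 0 0 0 -1; 0.32 0 0.1 0 0 0 -1; 0.32 0 0.1 0 0 0 -1",
)

```text
clock: 15.2
eef_pos: [577.3, -3.4, 177.1]
tcp_rot: [-3.142, 0.523, 1.596]
contact_force: [-1.2, -3.0, -0.7]
opening: 0.222
```

Run:
```python
from h import *
np.set_printoptions(precision=1,suppress=True)
look('8',(140,120),(180,145),(80,80),5)
P,R=pose();s=r.sense();print(P,R.as_euler('xyz'),pin_of(P,R),s['contact_force'],s['wrist_torque'])
```

```text
[577.3  -3.2 176.9] [-3.1  0.5  1.6] [ 598.  -109.5  261.9] [-0.3 -0.6 -2.1] [ 0.2  0.1 -0.1]
```

View pics/L8.png

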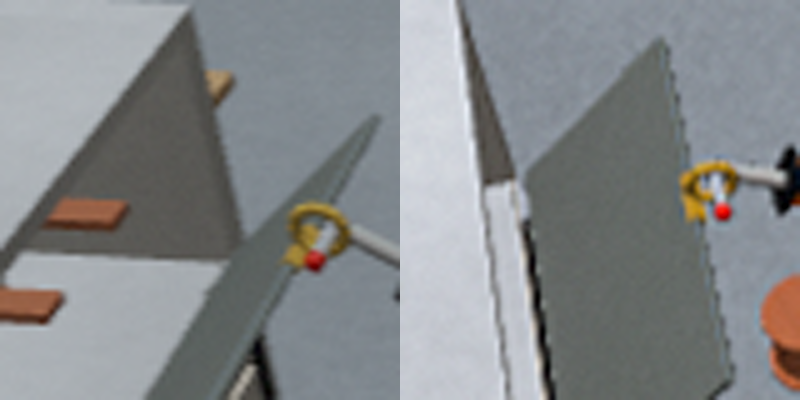

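Emit:
jog_arm(
  increments="0.25 0 0.09 0 0 0 -1; 0.32 0 0.12 0 0 0 -1; 0.31 0 0.13 0 0 0 -1; 0.31 0 0.13 0 0 0 -1; 0.3 0 0.13 0 0 0 -1; 0.3 0 0.15 0 0 0 -1; 0.25 0 0.12 0 0 0 -1; 0.2 0 0.1 0 0 0 -1",
)

```text
clock: 16.1
eef_pos: [577.0, 11.1, 157.5]
tcp_rot: [-3.142, 0.523, 1.596]
contact_force: [0.1, -1.7, -0.3]
opening: 0.218
```

Emit:
jog_arm(
  increments="0.15 0 0.08 0 0 0 -1; 0.15 0 0.08 0 0 0 -1; 0.1 0 0.06 0 0 0 -1; 0.1 0 0.06 0 0 0 -1; 0.05 0 0.02 0 0 0 -1; 0 0 0 0 0 0 -1; 0 0 0 0 0 0 -1; 0 0 0 0 0 0 -1",
)

```text
clock: 16.9
eef_pos: [576.9, 14.3, 152.4]
tcp_rot: [3.142, 0.523, 1.596]
contact_force: [-0.8, -0.9, -1.3]
opening: 0.217
```

Run:
```python
from h import *
np.set_printoptions(precision=1,suppress=True)
look('9',(140,120),(180,145),(80,80),5)
P,R=pose();s=r.sense();print(P,R.as_euler('xyz'),pin_of(P,R),s['contact_force'],s['wrist_torque'])
```

```text
[576.9  14.3 152.4] [3.1 0.5 1.6] [597.6 -92.  237.5] [ 0.1 -0.9 -1.2] [-0.  -0.  -0.1]
```

View pics/L9.png

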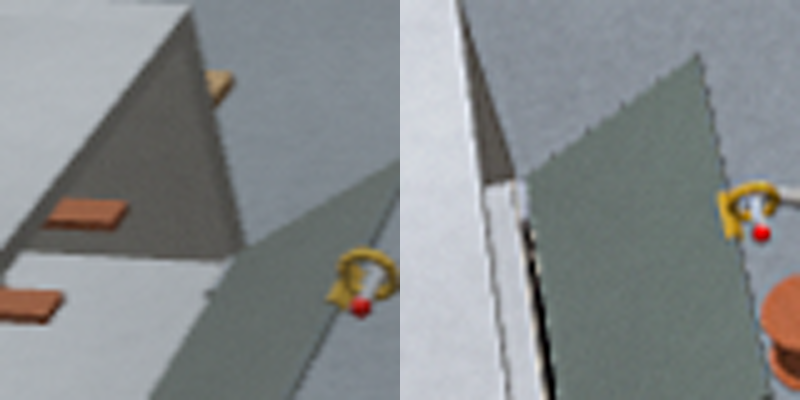

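Emit:
jog_arm(
  increments="0.1 0 0.06 0 0 0 -1; 0.1 0 0.06 0 0 0 -1; 0.1 0 0.05 0 0 0 -1; 0.05 0 0.03 0 0 0 -1; 0 0 0 0 0 0 -1; 0 0 0 0 0 0 -1; 0 0 0 0 0 0 -1; 0 0 0 0 0 0 -1",
)

```text
clock: 17.8
eef_pos: [576.8, 16.3, 148.9]
tcp_rot: [3.142, 0.523, 1.596]
contact_force: [-0.5, -0.9, -1.7]
opening: 0.221
```

Emit:
jog_arm(
  increments="0.05 0 0.03 0 0 0 -1; 0.05 0 0.03 0 0 0 -1; 0.05 0 0.03 0 0 0 -1; 0 0 0 0 0 0 -1; 0 0 0 0 0 0 -1; 0 0 0 0 0 0 -1; 0 0 0 0 0 0 -1; 0 0 0 0 0 0 -1",
)

```text
clock: 18.6
eef_pos: [576.8, 17.1, 147.4]
tcp_rot: [3.142, 0.523, 1.596]
contact_force: [-0.2, -1.7, -1.0]
opening: 0.219
```

Run:
```python
from h import *
np.set_printoptions(precision=1,suppress=True)
P,R=pose();s=r.sense();x,y,z=stick_axes(R);f=s['contact_force']-np.array([0,0,-2.4]);print(P,pin_of(P,R),s['contact_force'],'along',f@x,'perp',f@z)
```

```text
[576.8  17.1 147.4] [597.5 -89.2 232.5] [-0.2 -1.7 -1. ] along 2.152256768850627 perp 0.412335524947997
```

Emit:
jog_arm(
  increments="0.05 0 0.03 0 0 0 -1; 0.05 0 0.03 0 0 0 -1; 0.05 0 0.02 0 0 0 -1; 0.05 0 0.02 0 0 0 -1; 0 0 0 0 0 0 -1; 0 0 0 0 0 0 -1; 0 0 0 0 0 0 -1; 0 0 0 0 0 0 -1",
)

```text
clock: 19.4
eef_pos: [576.8, 18.3, 145.5]
tcp_rot: [3.142, 0.523, 1.596]
contact_force: [0.3, -2.1, -1.6]
opening: 0.22
```

```bash
cat >> h.py <<'E'
def fs():
    P,R=pose();s=r.sense();x,y,z=stick_axes(R);f=s['contact_force']-np.array([0,0,-2.4]);print(s['clock'],P.round(1),pin_of(P,R).round(1),s['contact_force'].round(1),'along',(f@x).round(1),'perp',(f@z).round(1))
E
python3 -c "from h import *;fs()"
```

```text
19.4 [576.8  18.3 145.5] [597.5 -87.9 230.6] [ 0.3 -2.1 -1.6] along 2.2 perp -0.3
```

Emit:
jog_arm(
  increments="0.05 0 0.03 0 0 0 -1; 0.05 0 0.02 0 0 0 -1; 0.05 0 0.02 0 0 0 -1; 0.05 0 0.02 0 0 0 -1; 0 0 0 0 0 0 -1; 0 0 0 0 0 0 -1; 0 0 0 0 0 0 -1; 0 0 0 0 0 0 -1",
)

```text
clock: 20.2
eef_pos: [576.9, 19.0, 144.2]
tcp_rot: [3.141, 0.524, 1.596]
contact_force: [-0.3, -4.4, 2.4]
opening: 0.22
```

```bash
python3 -c "
from h import *;fs();look('10',(140,120),(180,145),(80,80),5)"
```

```text
20.2 [576.9  19.  144.2] [597.6 -87.2 229.5] [-0.3 -4.4  2.4] along 6.2 perp 1.9
```

View pics/L10.png

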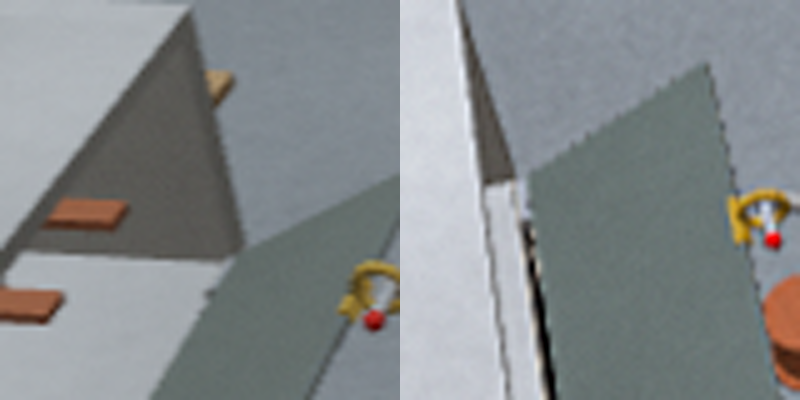

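The force has started to rise, to about 6 N along the stick, so the hatch is on its stop. I'll pull along the stick in small steps.

Emit:
jog_arm(
  increments="0.05 0 0 0 0 0 -1; 0.05 0 0 0 0 0 -1; 0 0 0 0 0 0 -1; 0 0 0 0 0 0 -1; 0 0 0 0 0 0 -1; 0 0 0 0 0 0 -1; 0 0 0 0 0 0 -1; 0 0 0 0 0 0 -1",
)

```text
clock: 21.1
eef_pos: [576.9, 19.3, 144.1]
tcp_rot: [3.141, 0.526, 1.596]
contact_force: [-0.8, -7.6, 4.5]
opening: 0.215
```

```bash
python3 -c "from h import *;fs()"
```

```text
21.1 [576.9  19.3 144.1] [597.6 -86.8 229.5] [-0.8 -7.6  4.5] along 10.0 perp 2.1
```

Emit:
jog_arm(
  increments="0.05 0 0 0 0 0 -1; 0.03 0 0 0 0 0 -1; 0 0 0 0 0 0 -1; 0 0 0 0 0 0 -1; 0 0 0 0 0 0 -1; 0 0 0 0 0 0 -1; 0 0 0 0 0 0 -1; 0 0 0 0 0 0 -1",
)

```text
clock: 21.9
eef_pos: [576.9, 19.5, 144.0]
tcp_rot: [3.141, 0.526, 1.596]
contact_force: [1.0, -10.3, 6.2]
opening: 0.216
```

```bash
python3 -c "from h import *;fs()"
```

```text
21.9 [576.9  19.5 144. ] [597.6 -86.5 229.4] [  1.  -10.3   6.2] along 13.2 perp 2.3
```

Emit:
jog_arm(
  increments="0 0 0 0 0 0 -1; 0 0 0 0 0 0 -1; 0 0 0 0 0 0 -1; 0 0 0 0 0 0 -1; -0.06 0 0 0 0 0 -1; -0.1 0 0 0 0 0 -1; -0.1 0 -0.02 0 0 0 -1; 0 0 0 0 0 0 -1",
)

```text
clock: 22.7
eef_pos: [576.9, 19.2, 144.4]
tcp_rot: [3.141, 0.523, 1.596]
contact_force: [0.3, -1.4, 2.3]
opening: 0.214
```

Emit:
jog_arm(
  increments="-0.1 0 -0.03 0 0 0 -1; -0.1 0 -0.05 0 0 0 -1; -0.1 0 -0.05 0 0 0 -1; -0.1 0 -0.05 0 0 0 -1; 0 0 0 0 0 0 -1; 0 0 0 0 0 0 -1; 0 0 0 0 0 0 -1; 0 0 0 0 0 0 -1",
)

```text
clock: 23.5
eef_pos: [576.8, 16.4, 147.8]
tcp_rot: [-3.142, 0.523, 1.596]
contact_force: [0.0, -0.4, -2.7]
opening: 0.217
```

```bash
python3 -c "
from h import *;fs();look('11',(170,170),(190,275-145),(50,50),8)
P,R=pose();p=pin_of(P,R);print(proj(cam('scene'),p),proj(cam('side'),p))"
```

```text
23.5 [576.8  16.4 147.8] [597.5 -89.8 232.9] [ 0.  -0.4 -2.7] along 0.2 perp -0.5
[194.65371058 200.2178118 ] [216.58370765 224.06221739]
```

View pics/L11.png

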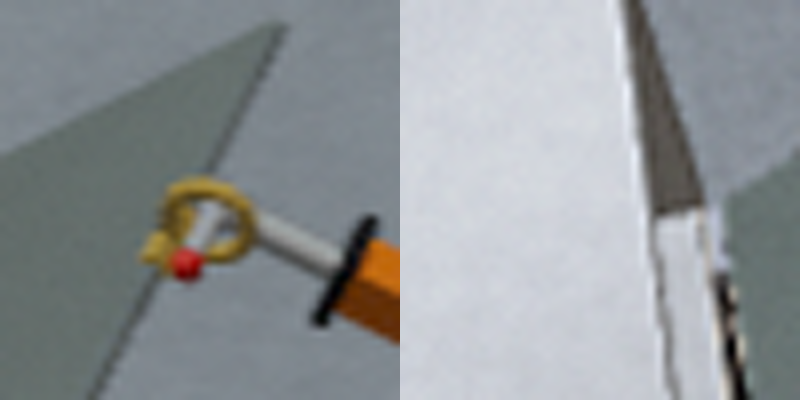

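Run:
```python
from h import *
b=np.load('side11.npy');a=np.load('scene11.npy')
i=cv2.resize(a[185:215,180:210],None,fx=13,fy=13,interpolation=cv2.INTER_CUBIC);j=cv2.resize(b[210:240,200:230],None,fx=13,fy=13,interpolation=cv2.INTER_CUBIC)
save('L11b',np.hstack([i,j]))
```

```text
(no output)
```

View pics/L11b.png

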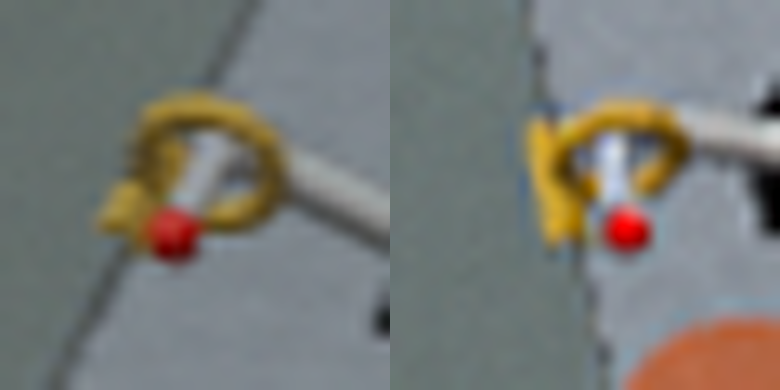

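Run:
```python
from h import *
np.set_printoptions(precision=1,suppress=True)
c=cam('scene');s=cam('side');g=lambda v:(v+.5)/13-.5
A=lambda x,y:(180+g(x),185+g(y));B=lambda x,y:(200+g(x-390),210+g(y))
e,er=tri(ray(c,*A(211,163)),ray(s,*B(622,150)));b,eb=tri(ray(c,*A(174,237)),ray(s,*B(627,231)))
print(e,er[0],b,eb[0],b-e)
for d in [(0,0,0)]:
  # where pin axis would project at eye plane
  p=b-17*np.array([1,.025,0]);print('pin@eye px scene',(proj(c,p)-[180,185]+.5)*13-.5,'side',(proj(s,p)-[200,210]+.5)*13-.5+[390,0])
```

```text
[594.8 -86.5 240.8] 0.44855384366453716 [612.2 -88.4 236.6] 0.14533127137565316 [17.4 -1.9 -4.2]
pin@eye px scene [203.  180.4] side [612.7 168.3]
```

Emit:
jog_arm(
  increments="0 0 -0.1 0 0 0 -1; -0.03 0 -0.15 0 0 0 -1; 0 0 -0.1 0 0 0 -1; 0 0 -0.08 0 0 0 -1; 0 0 0 0 0 0 -1; 0 0 0 0 0 0 -1; 0 0 0 0 0 0 -1; 0 0 0 0 0 0 -1",
)

```text
clock: 24.4
eef_pos: [576.8, 18.3, 151.7]
tcp_rot: [3.142, 0.523, 1.596]
contact_force: [0.1, 0.4, -3.1]
opening: 0.217
```

Run:
```python
from h import *
np.set_printoptions(precision=1,suppress=True)
fs();look('12',(185,180),(210,200),(30,30),13)
```

```text
24.4 [576.8  18.3 151.7] [597.5 -88.  236.9] [ 0.1  0.4 -3.1] along -0.7 perp -0.4
```

View pics/L12.png

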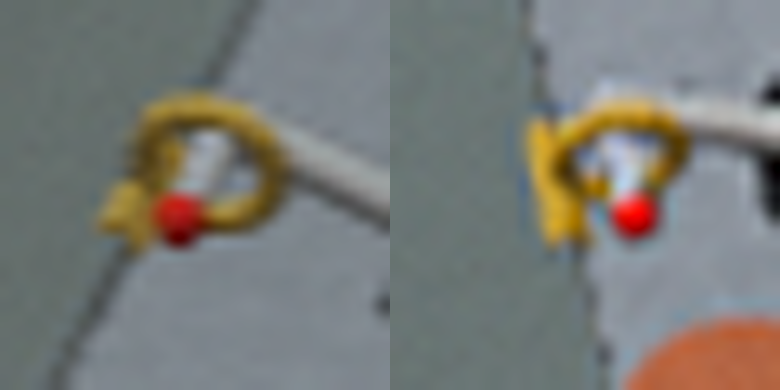

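The pin is centred again (projected to about (209,164) against the ring centre at (211,163)). Withdrawing.

Emit:
jog_arm(
  increments="0 -0.4 0 0 0 0 -1; 0 -0.4 0 0 0 0 -1; 0 -0.4 0 0 0 0 -1; 0 -0.4 0 0 0 0 -1; 0 -0.5 0 0 0 0 -1; 0 -0.5 0 0 0 0 -1; 0 -0.5 0 0 0 0 -1; 0 -0.5 0 0 0 0 -1",
)

```text
clock: 25.3
eef_pos: [540.4, 17.4, 151.8]
tcp_rot: [3.142, 0.523, 1.596]
contact_force: [-0.0, 0.0, -3.2]
opening: 0.216
```

Emit:
jog_arm(
  increments="0 -0.5 0 0 0 0 -1; 0 -0.5 0 0 0 0 -1; 0 -0.5 0 0 0 0 -1; 0 -0.5 0 0 0 0 -1; 0 -0.5 0 0 0 0 -1; 0 -0.5 0 0 0 0 -1; 0 0 0 0 0 0 -1; 0 0 0 0 0 0 -1",
)

```text
clock: 26.1
eef_pos: [510.9, 16.7, 151.9]
tcp_rot: [3.141, 0.523, 1.596]
contact_force: [0.7, -0.3, -2.8]
opening: 0.219
```

Run:
```python
from h import *
fs();look('13',(150,110),(180,140),(80,130),3)
```

```text
26.1 [510.9  16.7 151.9] [531.6 -89.6 237. ] [ 0.7 -0.3 -2.8] along 0.1 perp -0.5
```

View pics/L13.png

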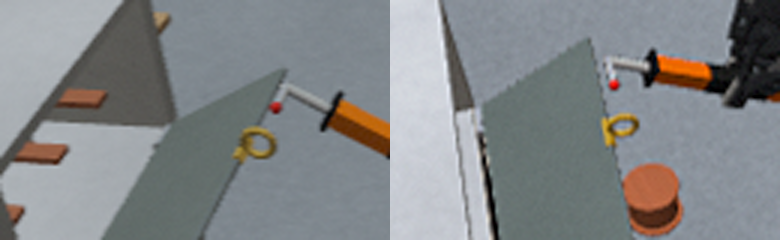

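The stick is unhooked and the hatch stays open. Returning to the cradle.

Run:
```python
from h import *
P,R=pose();R=down(1.596,-.5235)
plan(P,R,[((525,80,200),down(1.596,-.5),4),((652,252.5,180),down(1.757),14)],-1)
```

```text
0.76 0.39 -1.83 0 0.006 0 -1; 0.77 0.39 -1.83 0 0.006 0 -1; 0.79 0.38 -1.82 0 0.006 0 -1; 0.79 0.39 -1.81 0 0.005 0 -1; 1.13 0.94 -0.45 -0.003 0.036 -0.011 -1; 1.13 0.95 -0.42 -0.003 0.035 -0.012 -1; 1.14 0.97 -0.36 -0.003 0.036 -0.011 -1; 1.14 0.98 -0.33 -0.003 0.036 -0.011 -1
1.14 0.99 -0.28 -0.002 0.035 -0.011 -1; 1.13 1.01 -0.24 -0.003 0.036 -0.012 -1; 1.14 1.02 -0.19 -0.003 0.036 -0.011 -1; 1.12 1.03 -0.16 -0.003 0.035 -0.011 -1; 1.12 1.05 -0.11 -0.003 0.036 -0.011 -1; 1.11 1.06 -0.06 -0.003 0.036 -0.012 -1; 1.1 1.07 -0.02 -0.003 0.035 -0.011 -1; 1.09 1.08 0.02 -0.003 0.036 -0.011 -1
1.08 1.1 0.06 -0.002 0.036 -0.011 -1; 1.06 1.11 0.1 -0.003 0.035 -0.012 -1
end [652.  252.5 180. ] [-3.141  0.     1.757]
```

Emit:
jog_arm(
  increments="0.76 0.39 -1.83 0 0.006 0 -1; 0.77 0.39 -1.83 0 0.006 0 -1; 0.79 0.38 -1.82 0 0.006 0 -1; 0.79 0.39 -1.81 0 0.005 0 -1; 1.13 0.94 -0.45 -0.003 0.036 -0.011 -1; 1.13 0.95 -0.42 -0.003 0.035 -0.012 -1; 1.14 0.97 -0.36 -0.003 0.036 -0.011 -1; 1.14 0.98 -0.33 -0.003 0.036 -0.011 -1",
)

```text
clock: 27.0
eef_pos: [561.5, 129.8, 194.2]
tcp_rot: [-3.133, 0.356, 1.646]
contact_force: [0.6, 0.0, -3.2]
opening: 0.22
```

Emit:
jog_arm(
  increments="1.14 0.99 -0.28 -0.002 0.035 -0.011 -1; 1.13 1.01 -0.24 -0.003 0.036 -0.012 -1; 1.14 1.02 -0.19 -0.003 0.036 -0.011 -1; 1.12 1.03 -0.16 -0.003 0.035 -0.011 -1; 1.12 1.05 -0.11 -0.003 0.036 -0.011 -1; 1.11 1.06 -0.06 -0.003 0.036 -0.012 -1; 1.1 1.07 -0.02 -0.003 0.035 -0.011 -1; 1.09 1.08 0.02 -0.003 0.036 -0.011 -1",
)

```text
clock: 27.8
eef_pos: [633.9, 228.0, 182.5]
tcp_rot: [-3.137, 0.07, 1.735]
contact_force: [0.1, -0.6, -3.4]
opening: 0.217
```

Emit:
jog_arm(
  increments="1.08 1.1 0.06 -0.002 0.036 -0.011 -1; 1.06 1.11 0.1 -0.003 0.035 -0.012 -1; 0 0 0 0 0 0 -1; 0 0 0 0 0 0 -1; 0 0 0 0 0 0 -1; 0 0 0 0 0 0 -1; 0 0 0 0 0 0 -1; 0 0 0 0 0 0 -1",
)

```text
clock: 28.6
eef_pos: [651.6, 252.4, 180.2]
tcp_rot: [-3.141, 0.0, 1.758]
contact_force: [0.0, -0.1, -2.7]
opening: 0.217
```

Run:
```python
from h import *
np.set_printoptions(precision=1,suppress=True)
fs();print(pose()[1].as_euler('xyz'))
cw=cam('wrist');i=r.grab_frame('wrist');save('w14',i);np.save('w14.npy',i);np.savez('cw14.npz',K=cw[0],R=cw[1],t=cw[2])
look('14',(190,255),(170,270),(120,160),2.5)
P,R=pose();x,y,z=stick_axes(R);O=P+OFF*z;c=cam('scene');s=cam('side')
def g(im):
    h=cv2.cvtColor(np.load(im),cv2.COLOR_RGB2HSV);m=cv2.inRange(h,(0,150,80),(5,255,255))|cv2.inRange(h,(174,150,80),(180,255,255));n,l,st,ce=cv2.connectedComponentsWithStats(m);return [(st[k,4],ce[k].round(1)) for k in range(1,n) if 3<st[k,4]<40]
b=O+135*x+35*y
print('pred ball',b,proj(c,b),proj(s,b));print(g('scene14.npy'));print(g('side14.npy'))
```

```text
28.6 [651.6 252.4 180.2] [694.3 123.1 200.6] [ 0.  -0.1 -2.7] along 0.1 perp -0.3
[-3.1  0.   1.8]
pred ball [711.1 126.3 200.5] [278.3 251.7] [305.4 248.9]
[(np.int32(9), array([175.8,  25.3])), (np.int32(10), array([220.8,  26.3])), (np.int32(9), array([267.8,  27.1])), (np.int32(9), array([384.6,  29.2])), (np.int32(11), array([436.4,  30.3])), (np.int32(11), array([277.9, 249.4])), (np.int32(20), array([162.2, 252.4]))]
[(np.int32(17), array([54.8,  3.2])), (np.int32(5), array([330.6, 200.2])), (np.int32(9), array([305., 247.]))]
```

View pics/w14.png

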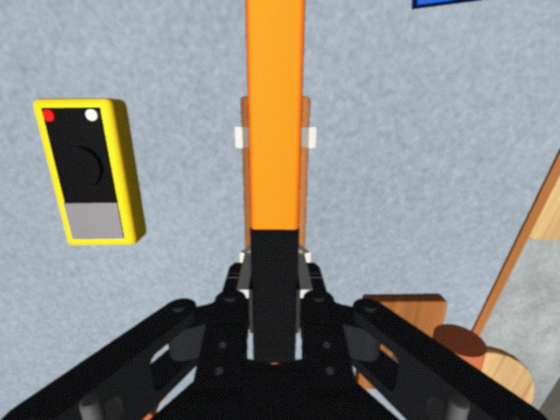

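View pics/L14.png

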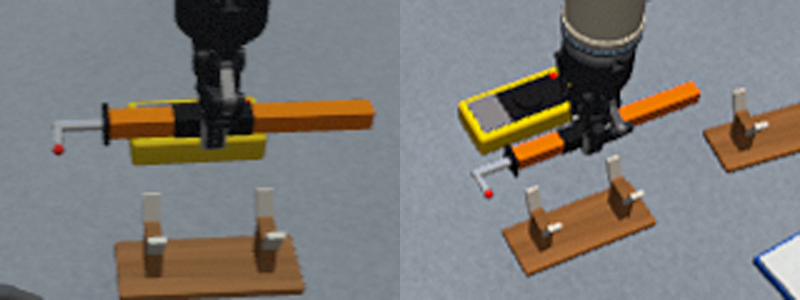

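The stick is level and lines up with the saddles. Lowering it.

Emit:
jog_arm(
  increments="0.2 0.03 1.5 0 0 0 -1; 0.2 0.04 2 0 0 0 -1; 0.2 0 2 0 0 0 -1; 0 0 2 0 0 0 -1; 0 0 1.5 0 0 0 -1; 0 0 1 0 0 0 -1; 0 0 0.5 0 0 0 -1; 0 0 0 0 0 0 -1",
)

```text
clock: 29.55
eef_pos: [651.1, 258.4, 74.4]
tcp_rot: [-3.141, 0.0, 1.757]
contact_force: [-0.3, -0.1, -2.9]
opening: 0.216
```

Run:
```python
from h import *
fs();look('15',(220,255),(200,270),(100,160),2.5)
```

```text
29.55 [651.1 258.4  74.4] [693.9 129.1  94.8] [-0.3 -0.1 -2.9] along 0.1 perp -0.5
```

View pics/L15.png

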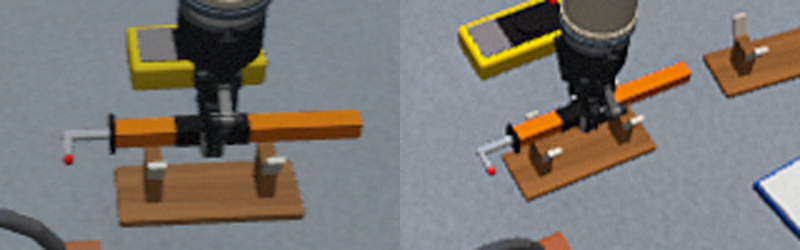

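Emit:
jog_arm(
  increments="0 0 0.6 0 0 0 -1; 0 0 0.6 0 0 0 -1; 0 0 0.4 0 0 0 -1; 0 0 0.3 0 0 0 -1; 0 0 0.2 0 0 0 -1; 0 0 0.15 0 0 0 -1; 0 0 0.1 0 0 0 -1; 0 0 0 0 0 0 -1",
)

```text
clock: 30.45
eef_pos: [651.2, 258.5, 51.5]
tcp_rot: [-3.141, 0.0, 1.758]
contact_force: [0.0, 0.1, -2.8]
opening: 0.215
```

```bash
python3 -c "
from h import *;fs()"
```

```text
30.45 [651.2 258.5  51.5] [694.  129.2  71.9] [ 0.   0.1 -2.8] along -0.1 perp -0.4
```

Emit:
jog_arm(
  increments="0 0 0.05 0 0 0 -1; 0 0 0.05 0 0 0 -1; 0 0 0.05 0 0 0 -1; 0 0 0.05 0 0 0 -1; 0 0 0 0 0 0 -1; 0 0 0 0 0 0 -1; 0 0 0 0 0 0 -1; 0 0 0 0 0 0 -1",
)

```text
clock: 31.25
eef_pos: [651.3, 258.5, 49.7]
tcp_rot: [-3.141, 0.0, 1.758]
contact_force: [-0.9, -1.5, -0.3]
opening: 0.218
```

The weight is now on the saddles. Releasing the stick and rising.

Emit:
jog_arm(
  increments="0 0 0 0 0 0 0.3; 0 0 0 0 0 0 0.4; 0 0 0 0 0 0 0.6; 0 0 0 0 0 0 0.8; 0 0 0 0 0 0 0.9; 0 0 0 0 0 0 0.9; 0 0 0 0 0 0 0.9; 0 0 0 0 0 0 0.9",
  squeeze=20,
)

```text
clock: 32.05
eef_pos: [651.3, 258.5, 49.5]
tcp_rot: [-3.141, 0.0, 1.757]
contact_force: [-0.6, -0.9, -0.4]
opening: 0.948
```

Emit:
jog_arm(
  increments="0 0 -0.3 0 0 0 0.9; 0 0 -1 0 0 0 0.9; 0 0 -2 0 0 0 0.9; 0 0 -3 0 0 0 0.9; 0 0 -3.5 0 0 0 0.9; 0 0 -3.5 0 0 0 0.9; 0 0 -3 0 0 0 0.9; 0 0 -1 0 0 0 0.9",
)

```text
clock: 32.85
eef_pos: [653.0, 259.2, 227.5]
tcp_rot: [3.136, -0.001, 1.758]
contact_force: [0.0, -0.0, -0.2]
opening: 0.948
```

Emit:
jog_arm(
  increments="0 0 0 0 0 0 0.9; 0 0 0 0 0 0 0.9; 0 0 0 0 0 0 0.9; 0 0 0 0 0 0 0.9; 0 0 0 0 0 0 0.9; 0 0 0 0 0 0 0.9; 0 0 0 0 0 0 0.9; 0 0 0 0 0 0 0.9",
)

```text
clock: 33.65
eef_pos: [651.3, 258.5, 222.4]
tcp_rot: [-3.141, 0.0, 1.758]
contact_force: [0.3, 0.8, -0.1]
opening: 0.952
```

Run:
```python
from h import *
fs();cw=cam('wrist');i=r.grab_frame('wrist');save('w16',i);np.save('w16.npy',i);np.savez('cw16.npz',K=cw[0],R=cw[1],t=cw[2])
j=r.grab_frame('scene');save('s16',j);np.save('s16.npy',j);save('si16',r.grab_frame('side'))
```

```text
33.65 [651.3 258.5 222.4] [694.  129.2 242.8] [ 0.3  0.8 -0.1] along -0.7 perp 2.3
```

View pics/w16.png

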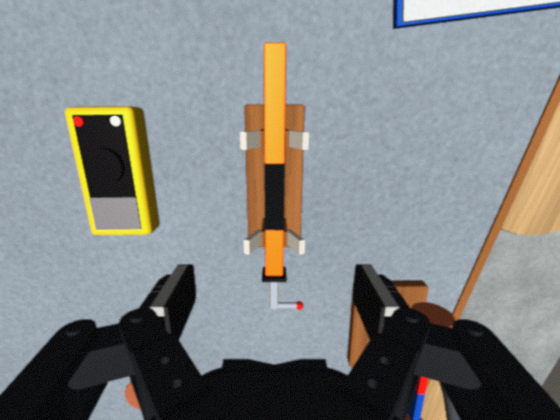

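View pics/s16.png

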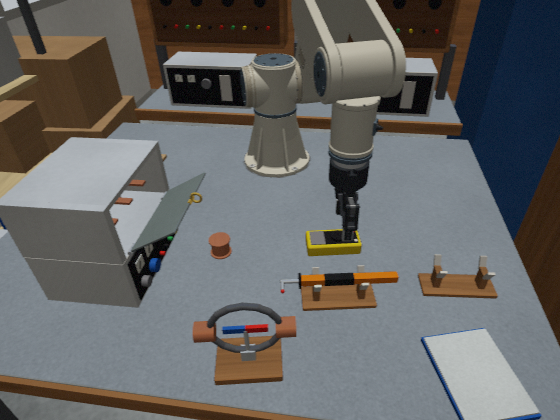

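View pics/si16.png

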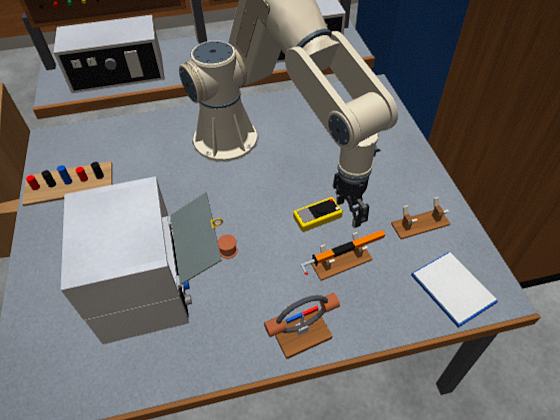

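The stick lies on both saddles. Last check: has the eye stayed where it was during the pull, and is the stick level with the bystanders unmoved?

Run:
```python
from h import *
np.set_printoptions(precision=1,suppress=True)
c=cam('scene');s=cam('side');si=cv2.cvtColor(cv2.imread('pics/si16.png'),cv2.COLOR_BGR2RGB);a=np.load('s16.npy')
def br(im,b):
    h=cv2.cvtColor(im,cv2.COLOR_RGB2HSV);m=cv2.inRange(h,(14,110,90),(30,255,255))[b[1]:b[3],b[0]:b[2]];p=np.argwhere(m>0)[:,::-1];return p.min(0)+b[:2],p.max(0)+b[:2]
for im,b in [(np.load('scene11.npy'),(185,188,210,206)),(a,(185,188,210,206)),(np.load('side10.npy'),(205,212,226,230)),(si,(205,212,226,230))]: print(br(im,b))
# stick height/tilt: tail & ball between w16 and scene; bystander diff
z=np.load('cw16.npz');w=(z['K'],z['R'],z['t'])
for n,p in [('tail',(275,43)),('blkA',(275,164)),('blkB',(275,230)),('chA-',(243.5,141)),('chA+',(304.5,141)),('chB-',(248,244)),('chB+',(301,244))]:print(n,onz(w,*p,80 if n[0]!='c' else 85))
for n,x,y in [('scene',np.load('scene0.npy'),a),('side',np.load('side0.npy'),si)]:
    for nm,b in ([('coil',(205,230,236,262)),('fake',(415,250,500,300))] if n=='scene' else [('coil',(215,232,240,262)),('meter',(290,195,330,235))]):
        print(n,nm,np.abs(x[b[1]:b[3],b[0]:b[2]].astype(int)-y[b[1]:b[3],b[0]:b[2]]).mean().round(1))
save('c16',cv2.resize(a[245:320,270:410],None,fx=5,fy=5,interpolation=cv2.INTER_CUBIC))
```

```text
(array([188, 192]), array([201, 203]))
(array([188, 192]), array([201, 203]))
(array([211, 218]), array([222, 228]))
(array([211, 218]), array([222, 228]))
tail [625.9 395.5  80. ]
blkA [645.5 292.8  80. ]
blkB [658.5 224.8  80. ]
chA- [612.4 309.2  85. ]
chA+ [668.4 319.9  85. ]
chB- [633.3 206.   85. ]
chB+ [687.9 216.4  85. ]
scene coil 2.6
scene fake 2.5
side coil 7.9
side meter 3.6
```

View pics/c16.png

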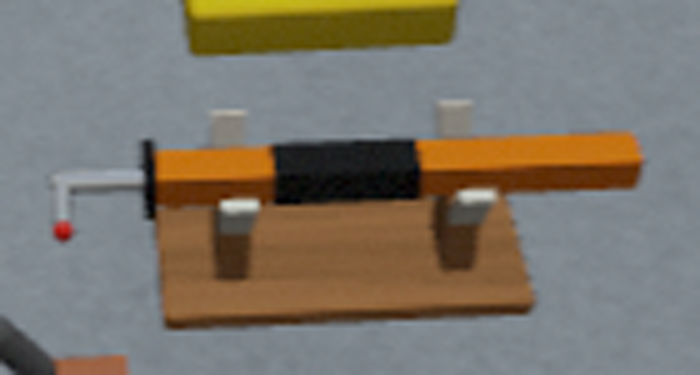

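```bash
python3 -c "
from h import *;print(r.sign_off())"
```

```text
the job is handed in; nothing more can be done
None
```

I handed the job in at about 34 s of the 69 s allowed. The hatch is fully open on its stop, and the stick is back in its cradle on both saddles.

**What I did:**
1. I took the orange stick from the cradle nearest the base and slipped its pin through the brass eye.
2. I led the hatch down with 2–4 N.
3. On the stop I pulled along the stick at 10 N, then 13 N. Counting the final hold, it was above 8 N for well over the 0.3 s needed and never read above 22 N.
4. I centred the pin, drew it out without measurable contact force and laid the stick back.

**What the last checks showed:**
- **Hatch:** the eye is at the same pixels in both views as it was on the stop. Its measured height was 240.8 mm. After taking off the roughly 4 mm camera bias I had measured, that is about 237 mm, against the 236 mm expected.
- **Stick:** it lies level between the cheeks, about 3 mm from the cradle's middle, with the gripper well clear above it.
- **Bystanders:** the coil, multimeter and spare cradle look unmoved. The side-view change at the coil was larger than elsewhere (7.9 against 2.5–3.6). I put that down to the open hatch and its shadow, because the scene view showed no change there.
- **Interlock:** nothing visible shows whether it is set, so I judged it from the force readings alone.

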